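# Swing the magnifier aside, load the test block, swing it back

## Robot

A 6-joint arm with a two-finger parallel gripper is mounted at the origin on the work surface. World frame = base frame: x ahead of the robot, y to its left, z up, the work surface at z = 0. Lengths are in mm, angles in rad, forces in N, time in s.
With the tool pointing down it reaches from about 300 to 775 mm from the base axis. Payload 14.6 kg.
Tool frame: the origin (TCP) lies at the very end of the fingers, on their centre line; the grasp point (between the pads) lies 19 mm behind it; z points along the fingers, x is the direction in which the jaws open and shut, and the axes are right-handed (so a half turn about z gives the same grasp; the last joint's range is limited). The gripper opens to 94 mm and grips with 3 to 60 N. Pads are 16 mm wide; open, the fingers measure 119 mm over their backs; the gripper's body (75 mm by 177 mm) begins 78 mm behind the grasp point.
Start: joints at [1.156, 0.3, 1.521, -0, 1.321, -0.067], TCP at [187.454, 517.059, 205.446] pointing down, gripper open.
Joint ranges: [-3.03, 3.03], [-0.79, 2.21], [0.23, 2.52], [-1.04, 4.18], [0, 3.07], [-2.55, 2.55]. Speed limits (rad/s): [2.22, 2.22, 2.57, 3.14, 3.14, 3.14].

## Interface

Orientations are given as a rotation vector (axis times angle).
In Python, from cell import get_state, read_camera, camera_model, job_done gives the robot as it stands. The module is installed in compiled form; this text tells all that it offers.
- The arm moves only by the tool servo_tool, never from a script. Its argument "moves" is a list that holds one entry, the list of rows, each a list of 7 numbers: the opening, from -1 (shut) to 1 (fully open), then the shift along the tool's x, y, z in cm, then the turn, a rotation vector about the tool's x, y, z in rad. In form: [[[jaw, tx, ty, tz, ax, ay, az], ...]]. A call has exactly 10 rows; each row is the pose to reach, as a shift and turn from the pose measured when the call began, along the tool's axes at that moment; what a row does not reach only later rows make up. A row lasts 1/10 s, in which the tool goes at most 50 mm and 8.59 degrees, less where a joint would pass 70% of its speed; a pose out of reach is approached as far as the arm can. A call with a gripper value outside its range is refused whole. The fingers move at their own pace and stop on an object; "grip_force" is the grip in N (left out, the last holds). Time passes only in rows, so rows that repeat a pose let the fingers close, or fill a call up. It gives the time, the measured TCP pose, the force and the opening at its end, in the units of the state.
- get_state(): the state, without advancing time (a new reading comes with each control period).
- read_camera(name): name is "side" or "top"; returns (picture, depth): 384x512x3 uint8, red, green, blue; 384x512 float32, mm along the optical axis (not along the pixel's ray), 0 where there is no reading.
- camera_model(name): a dict with "mtx" (3x3 intrinsics, pixels), "k1" (the pictures are not rectified: a ray, as slopes to the right and down, at radius r is drawn at 1 + k1 r^2 times it, then the intrinsics apply), "camera_from_world" (4x4, takes a point from world to camera coordinates). Camera axes: x right, y down, z forward; pixel columns grow to the right and rows downward; lengths in mm; the calibration is good to about 2 mm. A picture is of the moment at which its call begins. camera_model takes no time and is no camera call.
- job_done(): hands the job in, once; it reports no verdict.
The state is a dict: "time": time; "qpos": joint angles; "joint_velocities": joint speeds; "joint_efforts": joint torques, N m; "tcp_pos": TCP position; "ee_rot": TCP orientation; "force": force on the tool from outside, world axes, zero at the start; "torque": the same for the moment, N m; "width": opening from 0.0 (shut) to 1.0 (fully open).
Only numpy, scipy, OpenCV 4.12 (cv2) and the standard library are available. Lean on these libraries where they do the work, as an engineer would, in place of code of your own. Each camera call takes 0.05 s, during which the arm holds its last target.

## Task

Swing the magnifier boom aside until the head touches the post of the heavy rest, pressing lightly for a moment and not shifting the rest. With the boom still aside, take the two metal cells out of the slanted rack and stand one in each pocket of the test block, fully home. Then swing the boom back until the head is centred over the block, let go, and leave the bystanders (two meters, screwdriver, jar) where they are.

Things in the scene. Friction and masses are not known exactly. Their poses are not given: they have to be found in the camera images.
- stand: Fixed stand of the boom: steel column 30 mm across, 240 mm tall, on a base 120 x 140 x 20 mm, beyond the block. Origin: on the column's axis (which is the boom's hinge axis) at table height; z up.
- boom: Magnifier boom turning about the column's axis; stays where left. Origin on that axis at table height; points along its own -x, z up. Bar 22 x 22 mm, heights 144 to 166 mm; at its end a round white head 90 mm across, heights 117 to 166 mm, centred 280 mm from the axis. Swings 1.15 rad either side of the stand's -x.
- lens (a point): Centre of the round magnifier head's underside, 120 mm above the table.
- handle_top (a point): Top centre of the upright round handle at the outer end of the boom: 16 mm across, 227 mm above the table, 337 mm from the hinge axis; it rises 61 mm clear above the head.
- rest: Heavy loose grey base 110 x 110 x 55 mm (5 kg), on either side of the block; origin under its centre, z up. Its upright rubber post, 24 mm across, top at 151 mm, stops the head. The post is clamped somewhere in a slot along the base's y, up to 13 mm either way from centre: its place is not reported; feel or see it. The rest tips or slides if pushed with over about 15 N.
- block: Fixed aluminium test block 130 (x) x 60 (y) x 30 (z) mm, below the head's path. Origin under its centre, z up.
- pocket_a (a point): Centre of the mouth of one round pocket, at the block's top face (30 mm high): 23 mm across, 18 mm deep, 30 mm from the block's centre along its +x.
- pocket_b (a point): The same for the other pocket, 30 mm along the block's -x.
- rack: Fixed black rack on the other side of the block from the rest, with two bores 60 mm apart along its y. Its face leans 30 degrees towards the rack's -x (roughly to the robot): the bores' axes point up along (-0.5, 0, 0.866) in the rack's frame. Origin under its base plate's centre (plate 90 x 140 x 6 mm), z up; highest edge 62 mm.
- bore_a (a point): Centre of the mouth of the bore at the rack's +y side, on the slanted face: 21 mm across, 22 mm deep.
- bore_b (a point): The same for the bore at the rack's -y side.
- cell_a: Plain steel cylinder 20 mm across, 50 mm long, about 50 g, standing in bore_a with 28 mm sticking out. Origin: centre of its lower end; z along its axis to the free end. Either cell may go into either pocket.
- cell_b: The same, in bore_b.
- multimeter: Bystander: green meter lying flat, 170 x 85 x 38 mm, origin under its centre.
- powermeter: Bystander: orange and grey handheld meter lying flat, 140 x 70 x 30 mm, origin under its centre.
- screwdriver: Bystander: screwdriver lying on the table on the robot's right, origin about its middle.
- jar: Bystander: small glass jar 50 mm across, 70 mm tall, origin under its centre.

How it is judged:
By the outcome, as a careful person would: the job done as asked, in the order asked, and still so for the second after the job is handed in, with the robot touching nothing.
It also fails if it takes over 69 s, if anything falls off the work surface, if the arm or the gripper's body presses on something with over 40 N, if the wrist force passes 120 N, or if a joint passes its speed limit or range.

## Working session

There is one attempt and no reset: what is moved stays moved. The work goes in short steps, Python scripts to look and compute and a tool call to move; the robot and the scene stay as the last step left them, time stands still between calls to the robot, and variables do not carry over. Pictures are saved under pics/ and viewed, and the job is handed in when it is done.

Besides the shell and the picture viewer there is one more tool, called by a JSON object that holds its "method" and its "body", one argument or row to a line. servo_tool: Moves the arm, as the interface text tells. Its arguments: {"type":"object","properties":{"moves":{"type":"array","items":{"type":"array","items":{"type":"array","items":{"type":"number"}}}},"grip_force":{"type":"number"}},"required":["moves"]}

```bash
mkdir -p pics
python3 - <<'E'
from cell import *
import cv2,numpy as np
s=get_state();print(s)
for n in("side","top"):
    p,d=read_camera(n);cv2.imwrite(f"pics/{n}0.png",p[:,:,::-1]);np.savez(f"{n}0.npz",p=p,d=d)
    m=camera_model(n);print(n,m)
E
ls
```

```text
{'time': 0.0, 'qpos': array([ 1.15641845e+00,  3.00441979e-01,  1.52157888e+00,  1.30927217e-05,
        1.32066712e+00, -6.66542820e-02]), 'joint_velocities': array([ 0.0004283 ,  0.00111836,  0.00050301, -0.00010357, -0.00091782,
       -0.00127706]), 'joint_efforts': array([ 7.47041622e-05, -5.31801081e+01, -3.52738810e+01,  7.07524410e-02,
        2.43816606e-02,  6.87772672e-05]), 'tcp_pos': array([187.34282788, 516.84117175, 204.90322745]), 'ee_rot': array([ 2.57177882e+00,  1.80334612e+00, -1.48144470e-03]), 'force': array([-0.72045517,  0.26326334, -0.1179874 ]), 'torque': array([ 0.01228451,  0.03383781, -0.01826277]), 'width': 1.005322712088601}
side {'mtx': array([[353.31792508,   0.        , 253.22497779],
       [  0.        , 353.31792508, 185.21940711],
       [  0.        ,   0.        ,   1.        ]]), 'k1': -0.10506459875155293, 'camera_from_world': array([[ 7.60375405e-01, -6.49261012e-01, -1.70111931e-02,
        -4.38431728e+02],
       [-4.10022136e-01, -4.59551112e-01, -7.87841750e-01,
         3.52103739e+02],
       [ 5.03697420e-01,  6.06030456e-01, -6.15642750e-01,
         9.81261042e+02],
       [ 0.00000000e+00,  0.00000000e+00,  0.00000000e+00,
         1.00000000e+00]])}
top {'mtx': array([[444.89898751,   0.        , 262.39539091],
       [  0.        , 444.89898751, 198.7242249 ],
       [  0.        ,   0.        ,   1.        ]]), 'k1': -0.0015338594799661192, 'camera_from_world': array([[-1.51697244e-02, -9.99867074e-01, -5.97618132e-03,
         1.38228019e+01],
       [-9.92466599e-01,  1.57836163e-02, -1.21494553e-01,
         5.78236534e+02],
       [ 1.21572729e-01,  4.08812146e-03, -9.92574107e-01,
         1.63405807e+03],
       [ 0.00000000e+00,  0.00000000e+00,  0.00000000e+00,
         1.00000000e+00]])}
pics
side0.npz
top0.npz
```

View pics/side0.png

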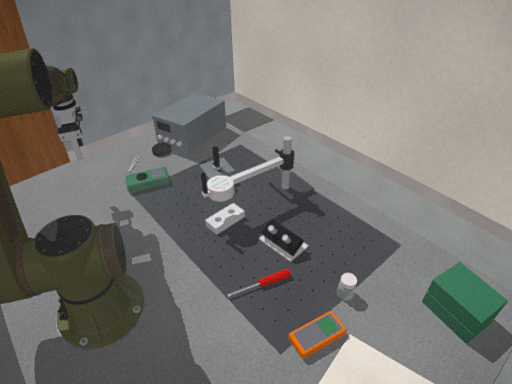

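View pics/top0.png

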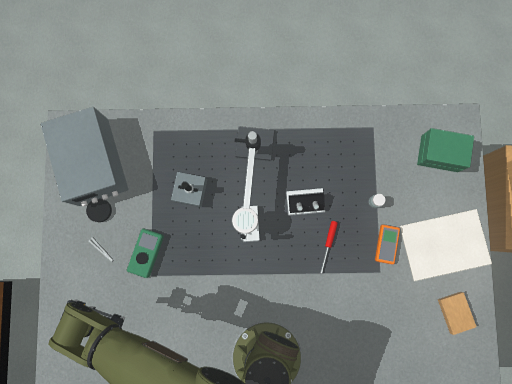

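The side view shows the head at about (221,187), the block at (225,217), the rack at (283,240) and the rest at (222,160). In the top view the head is at (245,221), the column at (252,138), the rest at (190,188) and the rack at (305,202). Next I'll back-project these with a point cloud.

```bash
cat > h.py <<'E'
import numpy as np,cv2
from cell import *
def cloud(n,d):
    m=camera_model(n);K=m["mtx"];k=m["k1"]
    v,u=np.mgrid[0:384,0:512].astype(float)
    x=(u-K[0,2])/K[0,0];y=(v-K[1,2])/K[1,1]
    a,b=x.copy(),y.copy()
    for _ in range(20):
        f=1+k*(a*a+b*b);a=x/f;b=y/f
    P=np.stack([a*d,b*d,d],-1);T=m["camera_from_world"]
    W=(P-T[:3,3])@T[:3,:3]
    W[d==0]=np.nan
    return W
def proj(n,X):
    m=camera_model(n);K=m["mtx"];T=m["camera_from_world"]
    p=T[:3,:3]@np.asarray(X,float)+T[:3,3];a,b=p[:2]/p[2];f=1+m["k1"]*(a*a+b*b)
    return K[0,0]*a*f+K[0,2],K[1,1]*b*f+K[1,2]
E
python3 - <<'E'
from h import *
z=np.load("top0.npz");W=cloud("top",z["d"]);p=z["p"]
def pr(u,v): print(u,v,W[v,u].round(1),p[v,u])
for u,v in [(252,135),(245,221),(250,180),(190,188),(305,202),(378,201),(388,244),(145,252),(330,240),(251,238),(200,260)]:pr(u,v)
c=cv2.resize(p[120:280,150:350,::-1],None,fx=4,fy=4,interpolation=cv2.INTER_CUBIC)[:600]
cv2.imwrite("pics/t1.png",c)
z=np.load("side0.npz");p=z["p"]
c=cv2.resize(p[125:275,180:330,::-1],None,fx=4,fy=4,interpolation=cv2.INTER_CUBIC)
cv2.imwrite("pics/s1.png",c)
E
```

```text
252 135 [769.8  35.6 236.2] [185 193 191]
245 221 [486.3  65.3 165.1] [226 236 236]
250 180 [629.6  46.6 160. ] [226 232 230]
190 188 [614.4 266.8  95.6] [34 36 36]
305 202 [ 561.7 -153.1   51.3] [46 47 49]
378 201 [ 559.5 -420.1   65.6] [230 229 229]
388 244 [ 402.4 -459.6   27.1] [127 132 136]
145 252 [386.5 440.9  42. ] [ 68 121  92]
330 240 [ 420.6 -245.3   22.6] [210  46  43]
251 238 [432.5  49.6  26.4] [223 227 226]
200 260 [353.6 244.4  -4. ] [83 87 90]
```

View pics/t1.png

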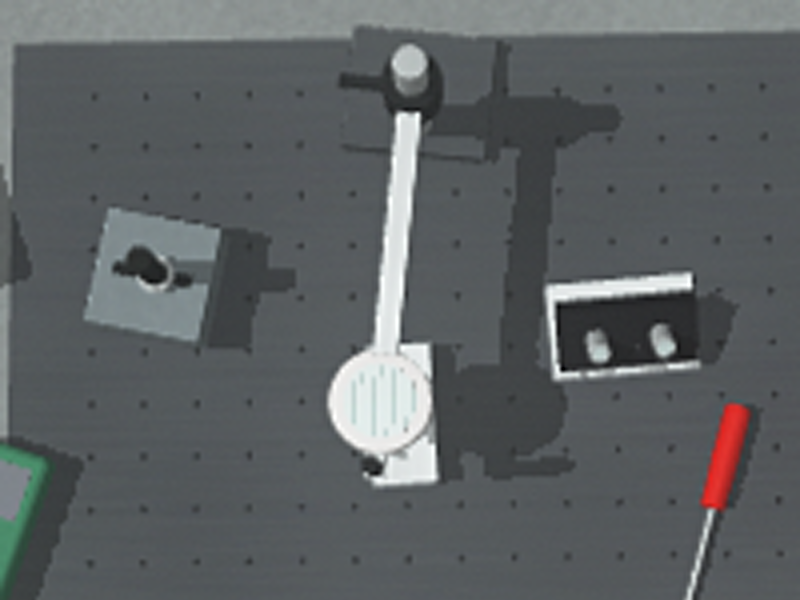

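View pics/s1.png

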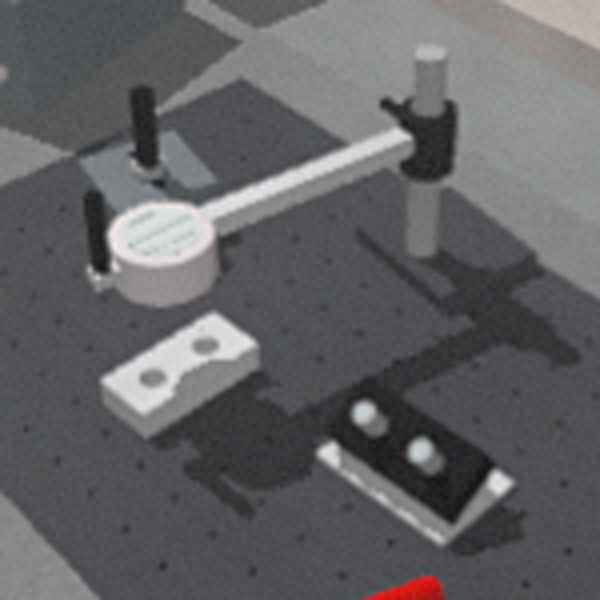

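```bash
cat >> h.py <<'E'
def onz(n,u,v,z):
    m=camera_model(n);K=m["mtx"];k=m["k1"];T=m["camera_from_world"]
    x=(u-K[0,2])/K[0,0];y=(v-K[1,2])/K[1,1];a,b=x,y
    for _ in range(20):
        f=1+k*(a*a+b*b);a=x/f;b=y/f
    r=T[:3,:3].T@np.array([a,b,1.]);c=-T[:3,:3].T@T[:3,3]
    return c+r*(z-c[2])/r[2]
E
python3 - <<'E'
from h import *
T=lambda a,b:(150+(a+.5)/4-.5,120+(b+.5)/4-.5)
S=lambda a,b:(180+(a+.5)/4-.5,125+(b+.5)/4-.5)
def g(n,ab,z,l):print(l,n,onz(n,*(T if n=="top" else S)(*ab),z).round(1))
g("top",(410,58),240,"col");g("side",(430,51),240,"col")
g("top",(380,400),166,"head");g("side",(163,232),166,"head")
g("side",(95,196),227,"handle");g("top",(372,465),220,"handle")
g("side",(142,92),151,"post");g("top",(140,256),151,"post")
z=np.load("top0.npz");
for n in("top","side"):
    z=np.load(n+"0.npz");W=cloud(n,z["d"]);p=z["p"].astype(int)
    X,Y,Z=W[...,0],W[...,1],W[...,2]
    print(n,"table",np.nanmedian(Z[(X>330)&(X<400)&(Y>150)&(Y<300)]))
    m=(abs(X-770)<25)&(abs(Y-36)<25)&(Z>230);print("col",m.sum(),np.nanmedian(W[m],0).round(1))
    m=(abs(X-490)<60)&(abs(Y-60)<60)&(Z>155)&(Z<175);q=W[m][:,:2].astype(np.float32);print("head",m.sum(),cv2.minEnclosingCircle(q))
    m=(abs(X-430)<30)&(abs(Y-65)<30)&(Z>175);print("handle",m.sum(),np.median(W[m],0).round(1),W[m].max(0).round(1),W[m].min(0).round(1))
    m=(abs(X-612)<70)&(abs(Y-265)<70)&(Z>70);print("post",m.sum(),np.median(W[m],0).round(1),W[m].max(0).round(1),W[m].min(0).round(1)); 
    m=(abs(X-612)<90)&(abs(Y-265)<90)&(Z>40)&(Z<65);print("rest",cv2.minAreaRect(W[m][:,:2].astype(np.float32)))
    m=(abs(X-460)<100)&(abs(Y-50)<60)&(Z>20)&(Z<40);print("block",cv2.minAreaRect(W[m][:,:2].astype(np.float32)))
E
```

```text
col top [771.8  35.1 240. ]
col side [769.5  35.4 240. ]
head top [491.   66.5 166. ]
head side [490.9  62.2 166. ]
handle side [434.8  67.9 227. ]
handle top [433.3  71.2 220. ]
post side [618.5 272.3 151. ]
post top [621.9 276.4 151. ]
top table 1.2789793876596538
col 64 [768.8  35.6 239.5]
head 560 ((490.3394470214844, 63.56987762451172), 59.09758377075195)
handle 23 [432.7  71.3 226.1] [439.2  79.4 232.9] [427.   64.8 176.2]
post 75 [616.6 272.4 146.2] [632.6 293.2 161. ] [603.  259.1  70.3]
rest ((620.2406616210938, 281.1423645019531), (110.84143829345703, 109.82260131835938), 77.7256088256836)
block ((487.8233337402344, 52.91083526611328), (128.5262908935547, 60.190818786621094), 2.728896141052246)
side table -1.3035855577551696
col 41 [767.5  29.5 237.2]
head 429 ((490.0645751953125, 60.788909912109375), 60.002750396728516)
handle 71 [432.4  67.3 205.5] [441.8  78.2 226.7] [426.3  61.5 175.2]
post 114 [615.9 269.  116.3] [631.9 285.7 150.5] [607.5 260.9  70.9]
rest ((620.11865234375, 279.79052734375), (115.4429931640625, 110.97726440429688), 76.8305435180664)
block ((489.00933837890625, 51.9461669921875), (133.50743103027344, 65.04415893554688), 2.8484129905700684)
```

```bash
cat >> h.py <<'E'
from scipy.spatial.transform import Rotation as Ro
def Rdown(deg):
    a=np.radians(deg);x=np.array([np.cos(a),np.sin(a),0]);z=np.array([0,0,-1.]);return np.stack([x,np.cross(z,x),z],1)
def Rax(z,xh):
    z=np.array(z,float);z/=np.linalg.norm(z);x=np.array(xh,float);x-=z*(x@z);x/=np.linalg.norm(x);return np.stack([x,np.cross(z,x),z],1)
def row(P,R,s=None,dec=2):
    s=s or get_state();R0=Ro.from_rotvec(s["ee_rot"]).as_matrix()
    t=R0.T@(np.array(P)-s["tcp_pos"])/10;a=Ro.from_matrix(R0.T@R).as_rotvec()
    return [round(float(v),dec) for v in t]+[round(float(v),3) for v in a]
def st():
    s=get_state();R=Ro.from_rotvec(s["ee_rot"]).as_matrix()
    print("t",round(s["time"],2),"tcp",s["tcp_pos"].round(1),"x",R[:,0].round(3),"z",R[:,2].round(3),"F",s["force"].round(1),"w",round(s["width"],3));return s
AX=np.array([770.,34.])
def boom(phi,rad,z): # pose on boom
    return [AX[0]-rad*np.cos(phi),AX[1]+rad*np.sin(phi),z],Rdown(90-np.degrees(phi))
E
python3 - <<'E'
from h import *
st();print(row(*boom(.107,337,280)));print(row(*boom(.107,337,188)))
E
```

```text
t 0.1 tcp [187.4 516.9 205. ] x [ 0.341  0.94  -0.001] z [-0.    -0.001 -1.   ] F [-0.   0.3  0.4] w 0.998
[-33.58, 38.5, -7.47, -0.0, 0.001, -0.241]
[-33.57, 38.51, 1.73, -0.0, 0.001, -0.241]
```

{"method": "servo_tool", "body": {
  "moves": [
    [[0.2,-3,3.4,-5,0,0,-0.03],[0.2,-33.6,38.5,-7.5,0,0,-0.24],[0.2,-33.6,38.5,-7.5,0,0,-0.24],[0.2,-33.6,38.5,-7.5,0,0,-0.24],[0.2,-33.6,38.5,-7.5,0,0,-0.24],[0.2,-33.6,38.5,-7.5,0,0,-0.24],[0.2,-33.6,38.5,-7.5,0,0,-0.24],[0.2,-33.6,38.5,-7.5,0,0,-0.24],[0.2,-33.6,38.5,-7.5,0,0,-0.24],[0.2,-33.6,38.5,-7.5,0,0,-0.24]]
  ]
}}

```text
time: 1.1
tcp_pos: [420.1, 95.2, 278.0]
ee_rot: [2.337, 2.098, -0.001]
force: [1.1, 0.5, -0.6]
width: 0.602
```

Run:
```python
from h import *
st();print(row(*boom(.107,337,280)));print(row(*boom(.107,337,190)))
```

```text
t 1.1 tcp [420.1  95.2 278. ] x [ 0.108  0.994 -0.001] z [-0.    -0.001 -1.   ] F [ 1.1  0.5 -0.6] w 0.602
[-2.35, 1.75, -0.2, -0.0, 0.001, -0.001]
[-2.34, 1.75, 8.8, -0.0, 0.001, -0.001]
```

{"method": "servo_tool", "body": {
  "moves": [
    [[0.2,-2.35,1.75,-0.2,0,0,0],[0.2,-2.35,1.75,0,0,0,0],[0.2,-2.35,1.75,4,0,0,0],[0.2,-2.35,1.75,8.8,0,0,0],[0.2,-2.35,1.75,8.8,0,0,0],[0.2,-2.35,1.75,8.8,0,0,0],[-1,-2.35,1.75,8.8,0,0,0],[-1,-2.35,1.75,8.8,0,0,0],[-1,-2.35,1.75,8.8,0,0,0],[-1,-2.35,1.75,8.8,0,0,0]]
  ],
  "grip_force": 15
}}

```text
time: 2.1
tcp_pos: [435.2, 70.0, 190.6]
ee_rot: [2.337, 2.098, 0.0]
force: [0.3, -0.0, 0.7]
width: 0.297
```

Run:
```python
from h import *
s=st()
p,d=read_camera("side");cv2.imwrite("pics/s2.png",cv2.resize(p[125:275,150:350,::-1],None,fx=4,fy=4,interpolation=cv2.INTER_CUBIC))
g=s["tcp_pos"];print("phi,rad",np.arctan2(g[1]-34,770-g[0]),np.hypot(g[1]-34,770-g[0]))
for f in(.2,.3,.4,.5,.6,.65,.7,.75,.8,.85,.9):print(f,row(*boom(f,337,190)))
```

```text
t 2.1 tcp [435.2  70.  190.6] x [ 0.108  0.994 -0.001] z [ 0.001 -0.001 -1.   ] F [ 0.3 -0.   0.7] w 0.297
phi,rad 0.10696071583155882 336.7739675258159
0.2 [3.14, 0.13, 0.04, 0.001, 0.001, 0.092]
0.3 [6.47, 0.61, 0.04, 0.001, 0.001, 0.192]
0.4 [9.74, 1.41, 0.04, 0.001, 0.001, 0.292]
0.5 [12.91, 2.54, 0.03, 0.001, 0.001, 0.392]
0.6 [15.96, 3.99, 0.03, 0.001, 0.001, 0.492]
0.65 [17.42, 4.82, 0.03, 0.001, 0.001, 0.542]
0.7 [18.84, 5.72, 0.03, 0.001, 0.001, 0.592]
0.75 [20.22, 6.7, 0.03, 0.001, 0.001, 0.642]
0.8 [21.54, 7.74, 0.03, 0.001, 0.001, 0.692]
0.85 [22.81, 8.85, 0.03, 0.001, 0.001, 0.742]
0.9 [24.02, 10.02, 0.03, 0.001, 0.001, 0.792]
```

View pics/s2.png

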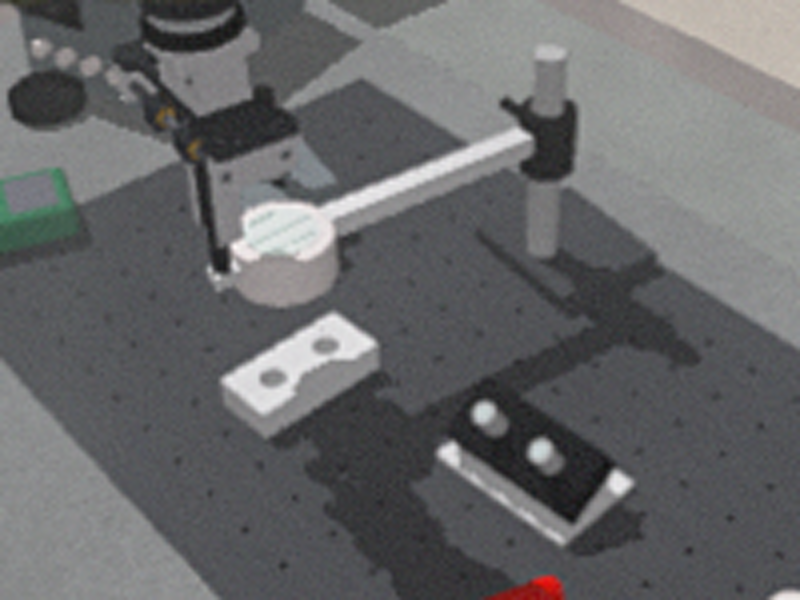

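The side view shows the jaws around the handle at about (205,250) in the crop, still closing. I'll let them close, then swing partway.

{"method": "servo_tool", "body": {
  "moves": [
    [[-1,0,0,0,0,0,0],[-1,0,0,0,0,0,0],[-1,0,0,0,0,0,0],[-1,1.5,0,0,0,0,0.045],[-1,3.14,0.13,0,0,0,0.092],[-1,6.47,0.61,0,0,0,0.192],[-1,9.74,1.41,0,0,0,0.292],[-1,12.91,2.54,0,0,0,0.392],[-1,15.96,3.99,0,0,0,0.492],[-1,17.42,4.82,0,0,0,0.542]]
  ],
  "grip_force": 20
}}

```text
time: 3.15
tcp_pos: [501.9, 240.5, 190.6]
ee_rot: [-2.816, -1.393, 0.0]
force: [-6.6, 2.4, 8.2]
width: 0.163
```

Run:
```python
from h import *
s=st()
for n in("side","top"):
    p,d=read_camera(n);np.savez(n+"3.npz",p=p,d=d)
    W=cloud(n,d);X,Y,Z=[W[...,i] for i in range(3)]
    b=p[125:275,150:350] if n=="side" else p[120:270,150:350]
    cv2.imwrite(f"pics/{n}3.png",cv2.resize(b[:,:,::-1],None,fx=4,fy=4,interpolation=cv2.INTER_CUBIC))
    m=(abs(X-488)<80)&(abs(Y-50)<50)&(Z>24)&(Z<36);print("block",m.sum(),cv2.minAreaRect(W[m][:,:2].astype(np.float32)))
g=s["tcp_pos"];print("phi,rad",np.arctan2(g[1]-34,770-g[0]),np.hypot(g[1]-34,770-g[0]))
for f in(.65,.7,.72,.74,.76,.78,.8,.82,.84):print(f,row(*boom(f,337,190)))
```

```text
t 3.15 tcp [501.9 240.5 190.6] x [0.607 0.795 0.   ] z [-0.  0. -1.] F [-6.6  2.4  8.2] w 0.163
block 419 ((489.470458984375, 51.901451110839844), (132.96365356445312, 65.53870391845703), 2.7561686038970947)
block 429 ((488.7436828613281, 52.88909912109375), (129.95193481445312, 59.85825729370117), 2.4730029106140137)
phi,rad 0.6564538500686276 338.38877703703474
0.65 [-0.21, 0.13, 0.06, -0.001, -0.001, 0.0]
0.7 [1.48, 0.18, 0.06, -0.001, -0.001, 0.05]
0.72 [2.15, 0.22, 0.06, -0.001, -0.001, 0.07]
0.74 [2.82, 0.27, 0.06, -0.001, -0.001, 0.09]
0.76 [3.49, 0.34, 0.06, -0.001, -0.001, 0.11]
0.78 [4.16, 0.42, 0.06, -0.001, -0.001, 0.13]
0.8 [4.83, 0.51, 0.06, -0.001, -0.001, 0.15]
0.82 [5.49, 0.62, 0.06, -0.001, -0.001, 0.17]
0.84 [6.16, 0.74, 0.06, -0.001, -0.001, 0.19]
```

View pics/top3.png

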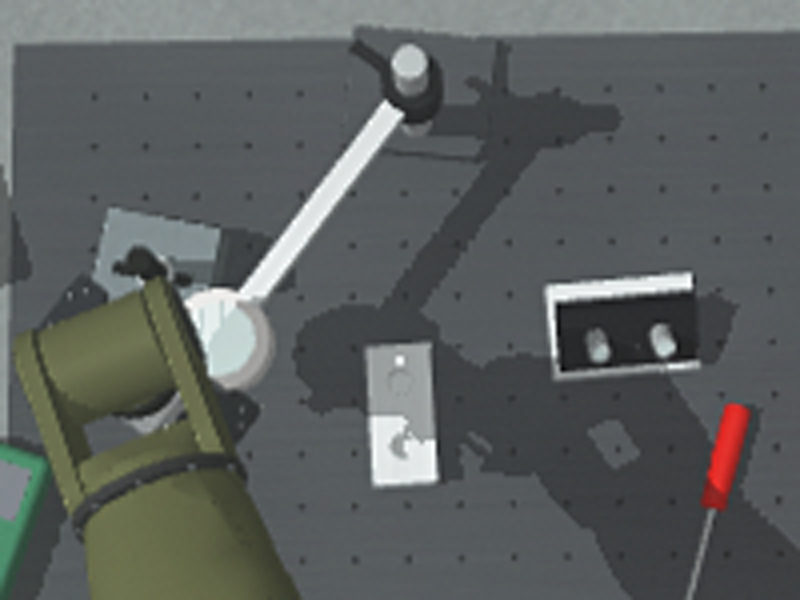

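View pics/side3.png

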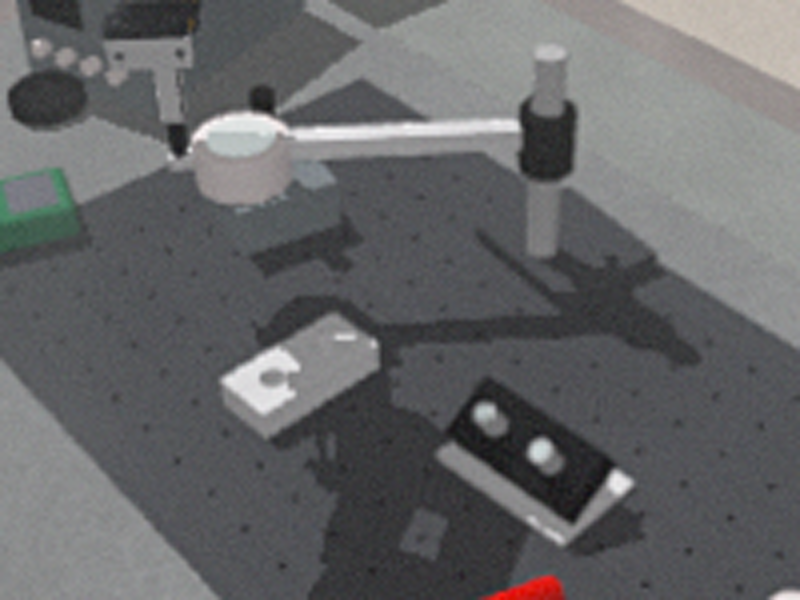

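Top view: the boom is swung with the head at crop (222,340), and the post at (140,262) is not touched yet. The block is fully visible, centred near (402,413).

{"method": "servo_tool", "body": {
  "moves": [
    [[-1,0.5,0.05,0,0,0,0.015],[-1,1.0,0.1,0,0,0,0.035],[-1,1.48,0.15,0,0,0,0.05],[-1,1.8,0.15,0,0,0,0.06],[-1,2.15,0.15,0,0,0,0.07],[-1,2.4,0.15,0,0,0,0.08],[-1,2.6,0.15,0,0,0,0.085],[-1,2.6,0.15,0,0,0,0.085],[-1,2.6,0.15,0,0,0,0.085],[-1,2.6,0.15,0,0,0,0.085]]
  ]
}}

```text
time: 4.25
tcp_pos: [518.6, 260.8, 190.6]
ee_rot: [-2.869, -1.274, 0.0]
force: [-4.0, 4.1, 2.2]
width: 0.165
```

```bash
cat >> h.py <<'E'
def fb():
    s=st();g=s["tcp_pos"];R=Ro.from_rotvec(s["ee_rot"]).as_matrix();ph=np.arctan2(g[1]-AX[1],AX[0]-g[0])
    print("phi,rad",round(ph,4),round(np.hypot(g[1]-AX[1],AX[0]-g[0]),1),"Ftool",(R.T@s["force"]).round(2),"torq",s["torque"].round(2),"yawphi",np.pi/2-np.arctan2(R[1,0],R[0,0]));return s,ph
E
python3 - <<'E'
from h import *
fb()
p,d=read_camera("side")
cv2.imwrite("pics/s4.png",cv2.resize(p[130:205,160:260,::-1],None,fx=8,fy=8,interpolation=cv2.INTER_CUBIC))
fb()
E
```

```text
t 4.25 tcp [518.6 260.8 190.6] x [0.671 0.742 0.001] z [-0.001  0.002 -1.   ] F [-4.   4.1  2.2] w 0.165
phi,rad 0.7341 338.6 Ftool [ 0.4  -5.72 -2.14] torq [0.7  0.71 0.05] yawphi 0.7349584073592952
t 4.3 tcp [518.6 260.8 190.6] x [0.671 0.742 0.001] z [-0.001  0.002 -1.   ] F [-4.7  4.9  2.1] w 0.167
phi,rad 0.7341 338.6 Ftool [ 0.48 -6.76 -2.1 ] torq [0.74 0.74 0.04] yawphi 0.7349799284384576
```

View pics/s4.png

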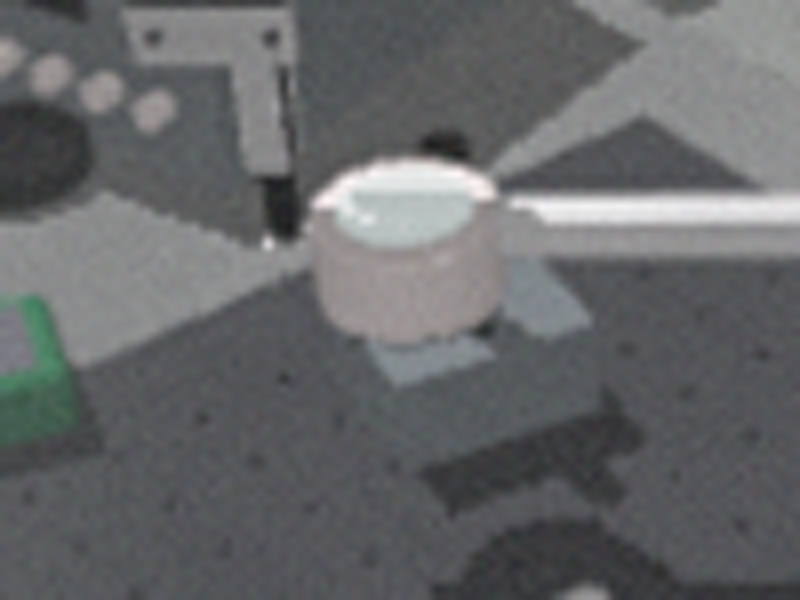

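The head at crop (410,250) is not yet at the post. Tangential force is about 0, and I expect contact near phi 0.80, so I'll creep.

{"method": "servo_tool", "body": {
  "moves": [
    [[-1,0.3,-0.1,0,0,0,0.009],[-1,0.6,-0.1,0,0,0,0.018],[-1,0.9,-0.1,0,0,0,0.027],[-1,1.1,-0.1,0,0,0,0.033],[-1,1.2,-0.1,0,0,0,0.036],[-1,1.25,-0.1,0,0,0,0.037],[-1,1.3,-0.1,0,0,0,0.038],[-1,1.35,-0.1,0,0,0,0.04],[-1,1.4,-0.1,0,0,0,0.041],[-1,1.4,-0.1,0,0,0,0.041]]
  ]
}}

```text
time: 5.3
tcp_pos: [528.1, 271.2, 190.6]
ee_rot: [-2.897, -1.214, -0.001]
force: [4.1, -3.7, 0.7]
width: 0.164
```

Run:
```python
from h import *
fb()
```

```text
t 5.3 tcp [528.1 271.2 190.6] x [0.701 0.713 0.001] z [ 0.     0.001 -1.   ] F [ 4.1 -3.7  0.7] w 0.164
phi,rad 0.7756 338.8 Ftool [ 0.25  5.5  -0.67] torq [-0.86 -0.75 -0.04] yawphi 0.7773648041010892
```

{"method": "servo_tool", "body": {
  "moves": [
    [[0,0,0.05,0,0,0,0],[0,0,0.05,0,0,0,0.12],[0,0,0.05,0,0,0,0.27],[0,0,0.05,0,0,0,0.42],[0,0,0.05,0,0,0,0.57],[0,0,0.05,0,0,0,0.72],[0,0,0.05,0,0,0,0.87],[0,0,0.05,0,0,0,1.02],[0,0,0.05,0,0,0,1.17],[0,0,0.05,0,0,0,1.32]]
  ],
  "grip_force": 3
}}

```text
time: 6.3
tcp_pos: [528.5, 271.0, 190.4]
ee_rot: [-3.03, 0.827, 0.0]
force: [0.0, 0.2, -0.6]
width: 0.501
```

{"method": "servo_tool", "body": {
  "moves": [
    [[-0.2,0,0,0,0,0,0.15],[-0.5,0,0,0,0,0,0.25],[-1,0,0,0,0,0,0.25],[-1,0,0,0,0,0,0.25],[-1,0,0,0,0,0,0.25],[-1,0,0,0,0,0,0.25],[-1,0,0,0,0,0,0.25],[-1,0,0,0,0,0,0.25],[-1,0,0,0,0,0,0.25],[-1,0,0,0,0,0,0.25]]
  ],
  "grip_force": 3
}}

```text
time: 7.3
tcp_pos: [528.3, 271.2, 190.4]
ee_rot: [-2.903, 1.198, 0.001]
force: [-2.9, 4.0, -1.2]
width: 0.168
```

Run:
```python
from h import *
fb()
s=get_state();t=np.array([.7,.714,0]);
R0=Ro.from_rotvec(s["ee_rot"]).as_matrix()
print("tangent +1cm in tool",(R0.T@t).round(3))
p,d=read_camera("top");np.savez("top5.npz",p=p,d=d)
cv2.imwrite("pics/t5.png",cv2.resize(p[150:250,160:260,::-1],None,fx=6,fy=6,interpolation=cv2.INTER_CUBIC))
```

```text
t 7.3 tcp [528.3 271.2 190.4] x [ 0.709 -0.705 -0.001] z [-0.     0.001 -1.   ] F [-2.9  4.  -1.2] w 0.168
phi,rad 0.7759 338.6 Ftool [-4.9  -0.82  1.2 ] torq [0.53 0.58 0.03] yawphi 2.35375730737634
tangent +1cm in tool [-0.007 -1.     0.001]
```

View pics/t5.png

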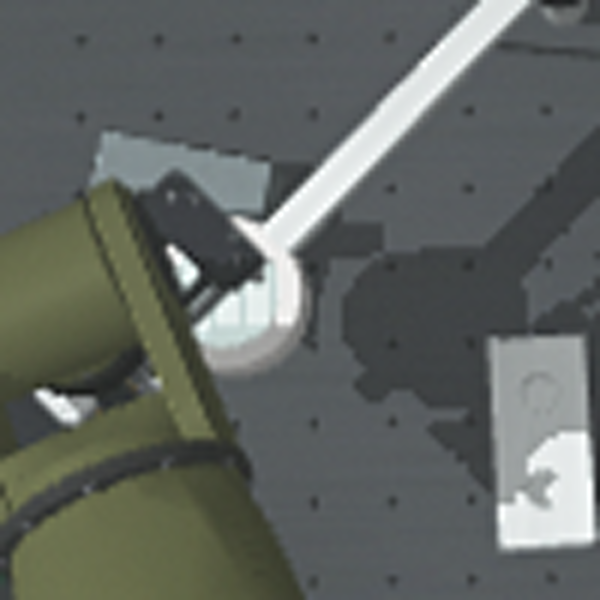

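{"method": "servo_tool", "body": {
  "moves": [
    [[-1,0,-0.1,0,0,0,0],[-1,0,-0.2,0,0,0,0],[-1,0,-0.3,0,0,0,0],[-1,0,-0.4,0,0,0,0],[-1,0,-0.45,0,0,0,0],[-1,0,-0.5,0,0,0,0],[-1,0,-0.5,0,0,0,0],[-1,0,-0.5,0,0,0,0],[-1,0,-0.5,0,0,0,0],[-1,0,-0.5,0,0,0,0]]
  ]
}}

```text
time: 8.35
tcp_pos: [531.9, 274.8, 190.4]
ee_rot: [-2.903, 1.198, 0.001]
force: [-3.0, 3.5, -1.2]
width: 0.168
```

Run:
```python
from h import *
fb()
```

```text
t 8.35 tcp [531.9 274.8 190.4] x [ 0.709 -0.705 -0.001] z [-0.     0.001 -1.   ] F [-3.   3.5 -1.2] w 0.168
phi,rad 0.7909 338.7 Ftool [-4.55 -0.35  1.24] torq [0.69 0.64 0.07] yawphi 2.35372248575858
```

{"method": "servo_tool", "body": {
  "moves": [
    [[-1,0,-0.1,0,0,0,0],[-1,0,-0.2,0,0,0,0],[-1,0,-0.25,0,0,0,0],[-1,0,-0.3,0,0,0,0],[-1,0,-0.35,0,0,0,0],[-1,0,-0.4,0,0,0,0],[-1,0,-0.4,0,0,0,0],[-1,0,-0.4,0,0,0,0],[-1,0,-0.4,0,0,0,0],[-1,0,-0.4,0,0,0,0]]
  ]
}}

```text
time: 9.35
tcp_pos: [534.8, 277.7, 190.4]
ee_rot: [-2.903, 1.198, 0.001]
force: [-2.7, 3.6, -1.2]
width: 0.17
```

Run:
```python
from h import *
fb()
```

```text
t 9.35 tcp [534.8 277.7 190.4] x [ 0.709 -0.705 -0.001] z [ 0.     0.001 -1.   ] F [-2.7  3.6 -1.2] w 0.17
phi,rad 0.803 338.7 Ftool [-4.51 -0.64  1.19] torq [0.53 0.57 0.  ] yawphi 2.3537122185120123
```

{"method": "servo_tool", "body": {
  "moves": [
    [[-1,0,-0.1,0,0,0,0],[-1,0,-0.2,0,0,0,0],[-1,0,-0.25,0,0,0,0],[-1,0,-0.3,0,0,0,0],[-1,0,-0.35,0,0,0,0],[-1,0,-0.4,0,0,0,0],[-1,0,-0.4,0,0,0,0],[-1,0,-0.4,0,0,0,0],[-1,0,-0.4,0,0,0,0],[-1,0,-0.4,0,0,0,0]]
  ]
}}

```text
time: 10.35
tcp_pos: [537.6, 280.5, 190.3]
ee_rot: [-2.903, 1.198, 0.0]
force: [-1.3, 3.0, -1.2]
width: 0.168
```

Run:
```python
from h import *
fb()
p,d=read_camera("side")
cv2.imwrite("pics/s6.png",cv2.resize(p[130:205,160:260,::-1],None,fx=8,fy=8,interpolation=cv2.INTER_CUBIC))
p,d=read_camera("top");np.savez("top6.npz",p=p,d=d)
cv2.imwrite("pics/t6.png",cv2.resize(p[130:230,170:270,::-1],None,fx=6,fy=6,interpolation=cv2.INTER_CUBIC))
W=cloud("top",d);X,Y,Z=[W[...,i] for i in range(3)]
m=(X>620)&(X<730)&(Y>50)&(Y<200)&(Z>140)&(Z<180)
q=W[m][:,:2];l=cv2.fitLine(q.astype(np.float32),cv2.DIST_HUBER,0,.01,.01).ravel();print(m.sum(),l,np.arctan2(abs(l[1]),abs(l[0])))
```

```text
t 10.35 tcp [537.6 280.5 190.3] x [ 0.709 -0.705 -0.001] z [ 0.     0.001 -1.   ] F [-1.3  3.  -1.2] w 0.168
phi,rad 0.8149 338.8 Ftool [-3.04 -1.16  1.25] torq [ 0.37  0.32 -0.01] yawphi 2.3537839766209663
319 [ 6.7109841e-01 -7.4136829e-01  6.7509784e+02  1.3110443e+02] 0.83510697
```

View pics/s6.png

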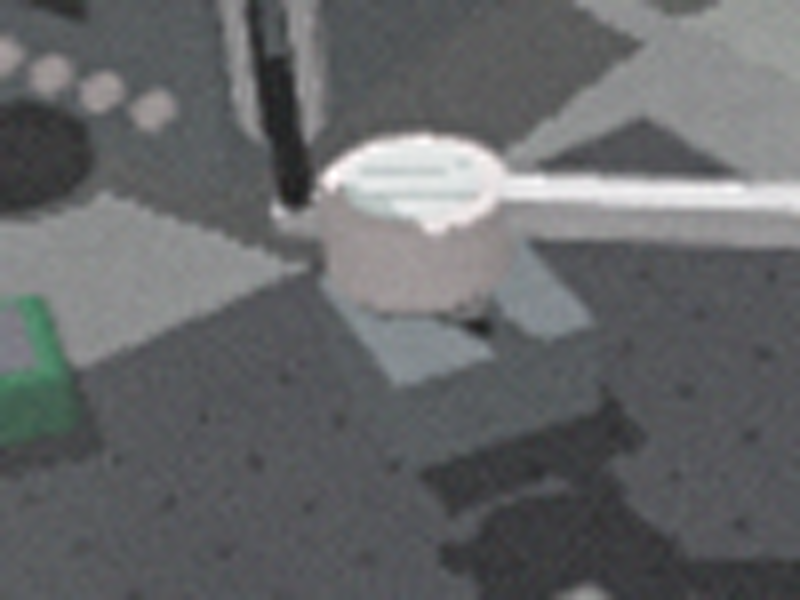

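View pics/t6.png

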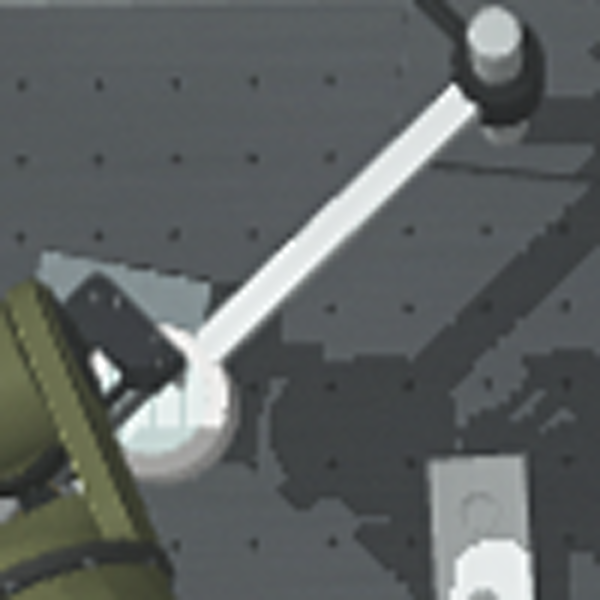

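{"method": "servo_tool", "body": {
  "moves": [
    [[-1,0,-0.1,0,0,0,0],[-1,0,-0.2,0,0,0,0],[-1,0,-0.25,0,0,0,0],[-1,0,-0.3,0,0,0,0],[-1,0,-0.35,0,0,0,0],[-1,0,-0.4,0,0,0,0],[-1,0,-0.4,0,0,0,0],[-1,0,-0.4,0,0,0,0],[-1,0,-0.4,0,0,0,0],[-1,0,-0.4,0,0,0,0]]
  ]
}}

```text
time: 11.45
tcp_pos: [540.3, 283.1, 190.4]
ee_rot: [-2.903, 1.198, 0.001]
force: [-4.7, -2.2, -0.5]
width: 0.172
```

Run:
```python
from h import *
fb()
```

```text
t 11.45 tcp [540.3 283.1 190.4] x [ 0.709 -0.705 -0.001] z [-0.     0.001 -1.   ] F [-4.7 -2.2 -0.5] w 0.172
phi,rad 0.826 338.8 Ftool [-1.74  4.86  0.46] torq [-0.43  0.92  0.02] yawphi 2.3538547151398928
```

Contact: tangential force went from -1.2 to +4.9 N. I'll hold it briefly, then open and go up.

{"method": "servo_tool", "body": {
  "moves": [
    [[-1,0,-0.02,0,0,0,0],[-1,0,-0.02,0,0,0,0],[-1,0,-0.02,0,0,0,0],[-1,0,-0.02,0,0,0,0],[-1,0,-0.02,0,0,0,0],[-1,0,-0.02,0,0,0,0],[-1,0,-0.02,0,0,0,0],[-1,0,-0.02,0,0,0,0],[-1,0,-0.02,0,0,0,0],[-1,0,-0.02,0,0,0,0]]
  ]
}}

```text
time: 12.45
tcp_pos: [540.4, 283.1, 190.3]
ee_rot: [-2.903, 1.199, 0.001]
force: [-4.9, -1.8, -0.1]
width: 0.166
```

Run:
```python
from h import *
fb()
# rack / cells from initial clouds
for n in("side","top"):
    z=np.load(n+"0.npz");W=cloud(n,z["d"]);p=z["p"].astype(int);X,Y,Z=[W[...,i] for i in range(3)]
    reg=(abs(X-560)<70)&(abs(Y+155)<90)
    dark=p.sum(-1)<230
    m=reg&dark&(Z>20)&(Z<70)
    q=W[m];
    # ransac plane
    rng=np.random.default_rng(0);best=None
    for _ in range(500):
        a=q[rng.choice(len(q),3,False)];nn=np.cross(a[1]-a[0],a[2]-a[0]);L=np.linalg.norm(nn)
        if L<50:continue
        nn/=L;c=abs((q-a[0])@nn)<3
        if best is None or c.sum()>best.sum():best=c
    f=q[best];c=f.mean(0);nn=np.linalg.svd(f-c)[2][2];nn*=np.sign(nn[2])
    print(n,"plane",len(f),len(q),c.round(1),nn.round(3))
    e=np.linalg.svd(f-c)[2]
    h=(W-c)@nn
    mc=reg&(h>8)&(h<36);print("cells",mc.sum())
    q=W[mc];k=q[:,1]>np.median(q[:,1]);
    lab,_=None,None
    _,l,cen=cv2.kmeans(q.astype(np.float32),2,None,(3,50,.1),5,cv2.KMEANS_PP_CENTERS);print(cen.round(1))
    for i in range(2):
        g=q[l.ravel()==i];hh=(g-c)@nn;t=g[hh>24];print(i,len(g),"top",len(t),t.mean(0).round(1),"hmax",np.percentile(hh,95).round(1))
    white=(p.min(-1)>150)&reg&(Z<15)&(Z>-5);print("plate",white.sum())
    m2=reg&(Z>5.)&(h<6);print("rackrect",cv2.minAreaRect(W[m2][:,:2].astype(np.float32)))
```

```text
t 12.45 tcp [540.4 283.1 190.3] x [ 0.709 -0.705 -0.001] z [-0.     0.001 -1.   ] F [-4.9 -1.8 -0.1] w 0.166
phi,rad 0.826 338.8 Ftool [-2.17  4.73  0.13] torq [-0.4   1.04  0.03] yawphi 2.35388321088515
side plane 483 602 [ 556.8 -166.    45. ] [-0.479 -0.022  0.877]
cells 87
[[ 545.2 -194.4   65.3]
 [ 540.8 -135.    64.5]]
0 45 top 31 [ 544.2 -193.    68.7] hmax 30.5
1 42 top 28 [ 539.1 -133.1   68.5] hmax 30.7
plate 94
rackrect ((566.7279663085938, -161.3820343017578), (97.90525817871094, 135.62271118164062), 3.425241708755493)
top plane 290 509 [ 559.4 -159.2   48.9] [-0.516 -0.061  0.855]
cells 69
[[ 543.  -129.9   69.4]
 [ 549.1 -190.    68.6]]
0 34 top 20 [ 538.5 -130.7   71.8] hmax 32.8
1 35 top 20 [ 543.9 -190.9   72.8] hmax 34.4
plate 204
rackrect ((559.4298706054688, -155.18179321289062), (179.15438842773438, 138.29469299316406), 89.07492065429688)
```

The 4.7 N press held for a second. Releasing now.

{"method": "servo_tool", "body": {
  "moves": [
    [[-0.1,0,-0.02,0,0,0,0],[-0.1,0,0,0,0,0,0],[-0.1,0,0,0,0,0,0],[-0.1,0,0,0,0,0,0],[-0.1,0,0,0,0,0,0],[-0.1,0,0,-4,0,0,0],[-0.1,0,0,-9,0,0,0],[-0.1,0.5,0,-9,0,0,0],[-0.1,3.5,3.5,-9,0,0,0],[-0.1,7,7,-9,0,0,0]]
  ]
}}

```text
time: 13.45
tcp_pos: [540.2, 183.6, 279.7]
ee_rot: [-2.905, 1.195, 0.001]
force: [1.3, -0.6, -0.1]
width: 0.451
```

```bash
cat >> h.py <<'E'
aR=np.array([-.4985,-.04,.866]);xR=np.array([.08,-.997,0]);RR=Rax(-aR,xR)
TA=np.array([538.8,-132,70.]);TB=np.array([544.,-192,70.7])
E
python3 - <<'E'
from h import *
st()
for q in ([500,0,235],TA+45*aR+[0,0,30],TA+25*aR,TA-10*aR,TA-23.5*aR): print(row(q,RR))
E
```

```text
t 13.45 tcp [540.2 183.6 279.7] x [ 0.71  -0.704 -0.001] z [-0.001  0.001 -1.   ] F [ 1.3 -0.6 -0.1] w 0.451
[10.07, 15.87, 4.47, 0.502, 0.187, 0.693]
[20.66, 24.22, 14.06, 0.502, 0.187, 0.693]
[21.32, 23.47, 18.79, 0.502, 0.187, 0.693]
[22.46, 22.14, 21.82, 0.502, 0.187, 0.693]
[22.9, 21.63, 22.99, 0.502, 0.187, 0.693]
```

{"method": "servo_tool", "body": {
  "moves": [
    [[-0.1,3,4.5,1,0.1,0.04,0.14],[-0.1,6,9,2.5,0.2,0.08,0.28],[-0.1,10,15,4.5,0.3,0.11,0.42],[-0.1,14,18.5,7,0.4,0.15,0.55],[-0.1,18,22,11,0.5,0.19,0.69],[-0.1,20.7,24.2,14,0.502,0.187,0.693],[-0.1,20.7,24.2,14,0.502,0.187,0.693],[-0.1,20.7,24.2,14,0.502,0.187,0.693],[-0.1,20.7,24.2,14,0.502,0.187,0.693],[-0.1,20.7,24.2,14,0.502,0.187,0.693]]
  ]
}}

```text
time: 14.45
tcp_pos: [517.2, -133.2, 140.4]
ee_rot: [-1.995, 1.839, -0.495]
force: [0.0, -0.3, -0.4]
width: 0.446
```

Run:
```python
from h import *
st()
for n in("side","top"):
    p,d=read_camera(n);np.savez(n+"7.npz",p=p,d=d)
    b=p[120:270,180:380]
    cv2.imwrite(f"pics/{n}7.png",cv2.resize(b[:,:,::-1],None,fx=4,fy=4,interpolation=cv2.INTER_CUBIC))
    print(n,"tcp px",np.round(proj(n,get_state()["tcp_pos"]),1),"TA",np.round(proj(n,TA),1),"TB",np.round(proj(n,TB),1))
for q in (TA+25*aR,TA-10*aR,TA-23.5*aR): print(row(q,RR))
```

```text
t 14.45 tcp [ 517.2 -133.2  140.4] x [ 0.081 -0.997  0.001] z [ 0.5    0.04  -0.865] F [ 0.  -0.3 -0.4] w 0.446
side tcp px [266.  214.9] TA [270.6 227.9] TB [285.  237.2]
top tcp px [301.8 211.8] TA [299.9 207.7] TB [316.2 206. ]
[0.08, 1.69, 4.69, -0.002, -0.0, 0.002]
[0.08, 1.69, 8.19, -0.002, -0.0, 0.002]
[0.08, 1.7, 9.54, -0.002, -0.0, 0.002]
```

View pics/side7.png

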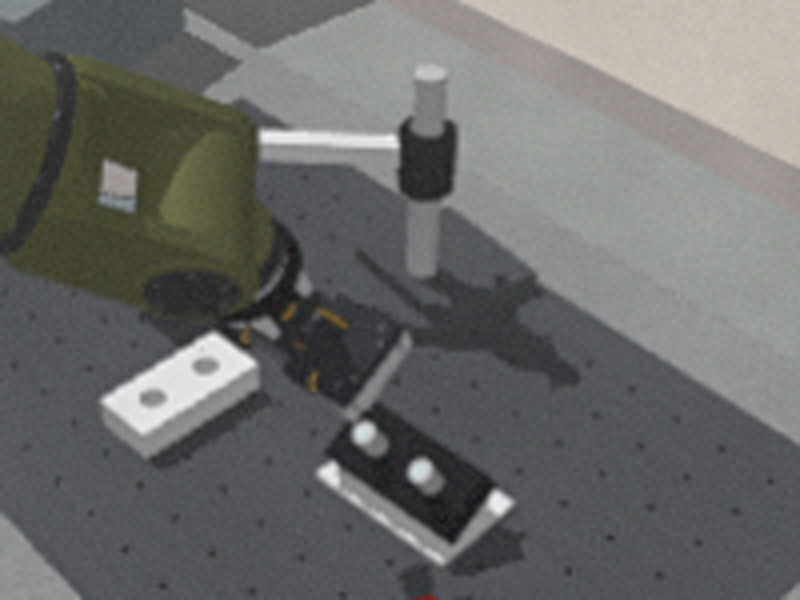

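View pics/top7.png

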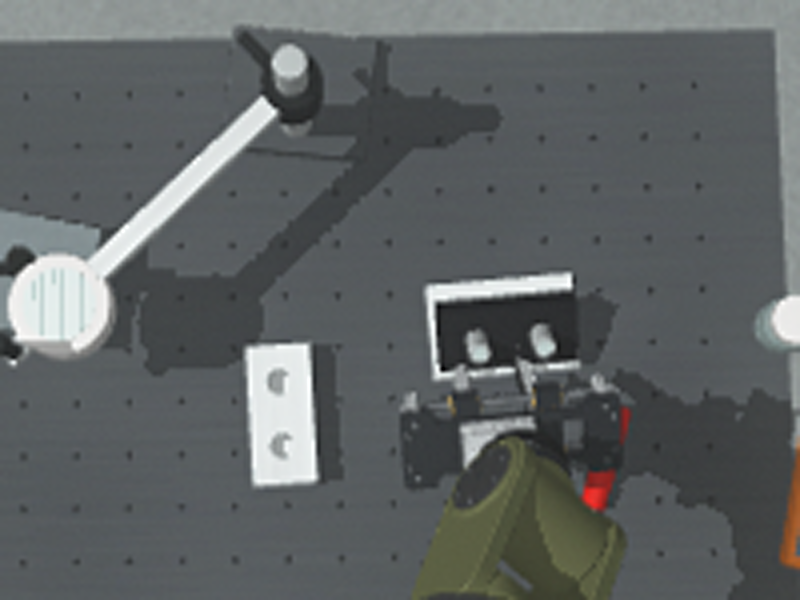

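The block is fully visible in both views. Cell A's top end is at top crop (480,352) and side crop (365,432), matching my estimate. The fingers straddle its axis, so I'll approach along the axis and close.

{"method": "servo_tool", "body": {
  "moves": [
    [[-0.1,0.1,1.7,3,0,0,0],[-0.1,0.1,1.7,4.7,0,0,0],[-0.1,0.1,1.7,6.5,0,0,0],[-0.1,0.1,1.7,8.2,0,0,0],[-0.1,0.1,1.7,9.2,0,0,0],[-0.1,0.1,1.7,9.5,0,0,0],[-1,0.1,1.7,9.5,0,0,0],[-1,0.1,1.7,9.5,0,0,0],[-1,0.1,1.7,9.5,0,0,0],[-1,0.1,1.7,9.5,0,0,0]]
  ],
  "grip_force": 12
}}

```text
time: 15.55
tcp_pos: [550.3, -130.1, 50.9]
ee_rot: [-1.995, 1.836, -0.494]
force: [-2.8, 12.1, 7.9]
width: 0.21
```

Run:
```python
from h import *
st()
for n in("side","top"):
    z=np.load(n+"7.npz");W=cloud(n,z["d"]);p=z["p"].astype(int);X,Y,Z=[W[...,i] for i in range(3)]
    m=(abs(X-488)<80)&(abs(Y-50)<50)&(Z>24)&(Z<36)&(p.min(-1)>150);print("block",m.sum(),cv2.minAreaRect(W[m][:,:2].astype(np.float32)),W[m].mean(0))
    # sub-pixel polygon: threshold upsampled white, intersect with z=30 plane edges
    b=p[195:250,225:275] if n=="top" else p[190:250,195:255]
    o=(225,195) if n=="top" else (195,190)
    cv2.imwrite(f"pics/blk_{n}.png",cv2.resize(b[:,:,::-1].astype(np.uint8),None,fx=10,fy=10,interpolation=cv2.INTER_CUBIC))
```

```text
t 15.55 tcp [ 550.3 -130.1   50.9] x [ 0.083 -0.997 -0.001] z [ 0.5    0.043 -0.865] F [-2.8 12.1  7.9] w 0.21
block 391 ((489.7831115722656, 52.51384735107422), (132.44859313964844, 64.22837829589844), 2.8436849117279053) [486.90707535  50.83401056  28.03228631]
block 427 ((488.7050476074219, 53.24596405029297), (129.66534423828125, 59.85136795043945), 2.400083303451538) [487.90552081  52.90090745  30.42559241]
```

View pics/blk_top.png

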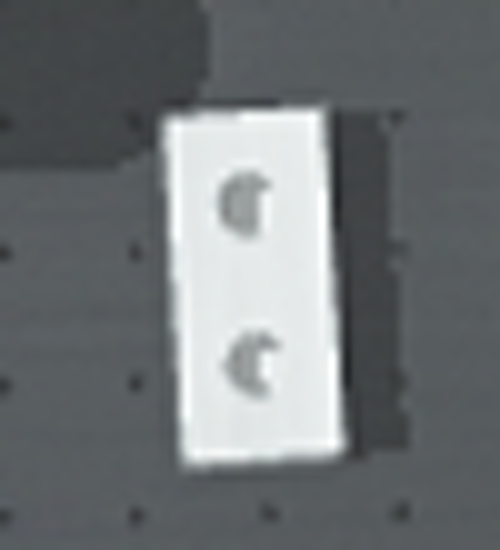

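View pics/blk_side.png

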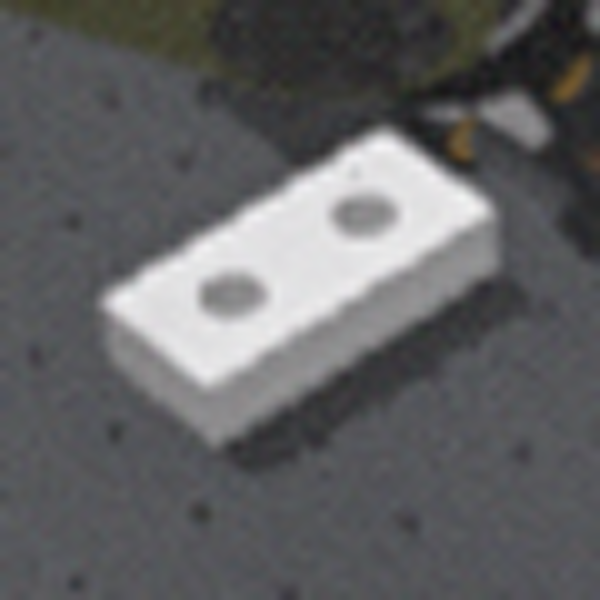

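{"method": "servo_tool", "body": {
  "moves": [
    [[-1,-0.1,0,0,0,0,0],[-1,-0.1,0,0,0,0,0],[-1,-0.1,0,0,0,0,0],[-1,-0.1,0,-0.3,0,0,0],[-1,-0.1,0,-0.6,0,0,0],[-1,-0.1,0,-1,0,0,0],[-1,-0.1,0,-2,0,0,0],[-1,-0.1,0,-3,0,0,0],[-1,-0.1,0,-5,0,0,0],[-1,-0.1,0,-7,0,0,0]]
  ],
  "grip_force": 25
}}

```text
time: 16.55
tcp_pos: [514.4, -132.1, 112.4]
ee_rot: [-1.995, 1.836, -0.493]
force: [-1.2, -1.0, -0.1]
width: 0.209
```

Run:
```python
from h import *
st()
T=lambda a,b:(225+(a+.5)/10-.5,195+(b+.5)/10-.5)
S=lambda a,b:(195+(a+.5)/10-.5,190+(b+.5)/10-.5)
for n,f,cs in(("top",T,[(162,117),(328,107),(345,458),(183,465)]),("side",S,[(385,127),(495,212),(208,388),(100,303)])):
    q=np.array([onz(n,*f(*c),30) for c in cs])[:,:2];print(n,q.round(1).tolist(),q.mean(0).round(1),cv2.minAreaRect(q.astype(np.float32)))
for c in[(232,294),(364,215)]:print("pocket side",onz("side",*S(*c),30).round(1))
for c in[(245,206),(252,364)]:print("pocket top",onz("top",*T(*c),30).round(1))
for n in("side","top"):
    p,d=read_camera(n);np.savez(n+"8.npz",p=p,d=d)
    b=p[130:280,200:360]
    cv2.imwrite(f"pics/{n}8.png",cv2.resize(b[:,:,::-1],None,fx=4,fy=4,interpolation=cv2.INTER_CUBIC))
```

```text
t 16.55 tcp [ 514.4 -132.1  112.4] x [ 0.083 -0.997 -0.001] z [ 0.5    0.042 -0.865] F [-1.2 -1.  -0.1] w 0.209
top [[551.8, 86.6], [554.6, 24.2], [423.2, 19.7], [421.5, 80.0]] [487.8  52.6] ((487.82611083984375, 53.15869903564453), (131.5402374267578, 62.4841423034668), 1.9668532609939575)
side [[553.1, 85.5], [553.9, 22.9], [425.3, 18.8], [421.3, 77.4]] [488.4  51.2] ((489.13958740234375, 50.27986145019531), (132.0465850830078, 62.51515197753906), 3.513451099395752)
pocket side [458.6  50.7  30. ]
pocket side [518.   52.6  30. ]
pocket top [517.8  55.8  30. ]
pocket top [458.6  53.9  30. ]
```

View pics/side8.png

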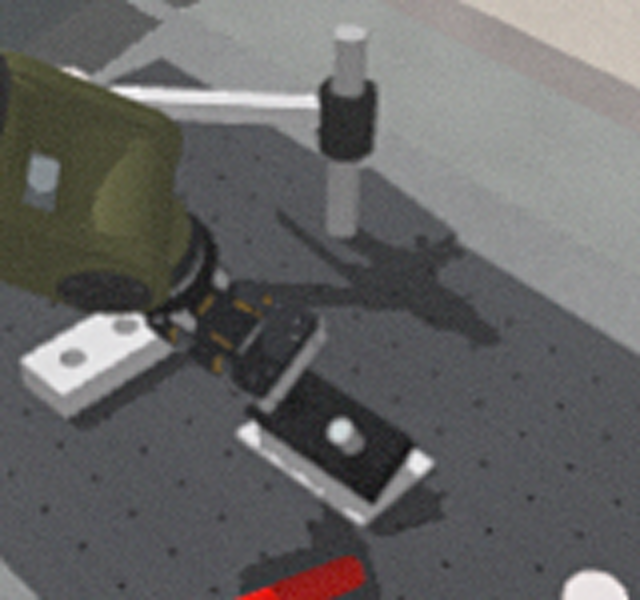

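View pics/top8.png

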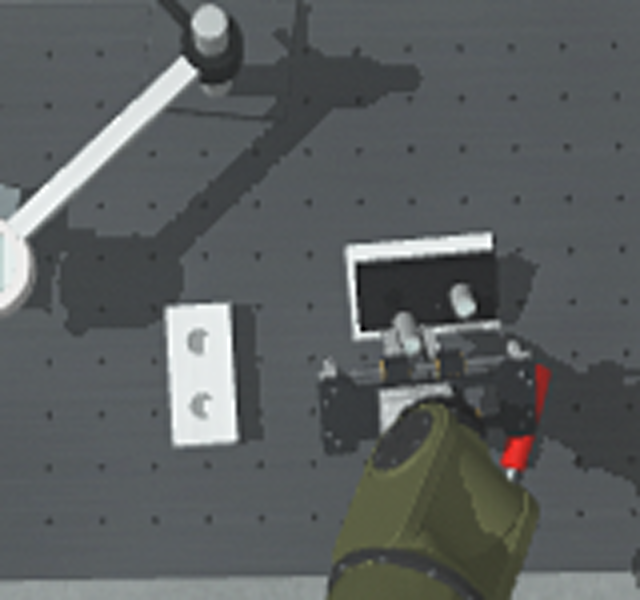

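Cell A is out and held: the bore at top crop (405,310) is empty and the width reads 19.6 mm. Moving upright over pocket A next.

```bash
cat >> h.py <<'E'
RD=Rdown(-87.5)
PA=np.array([518.2,54.4,30]);PB=np.array([458.5,52.2,30])
E
python3 - <<'E'
from h import *
for q in ([514,-132,140],[516,-40,140],PA+[0,0,50]): print(row(q,RR),row(q,RD))
E
```

```text
[-0.07, -1.21, -2.31, -0.006, 0.0, 0.003] [-0.07, -1.21, -2.31, -0.529, 0.009, 0.039]
[-9.22, -2.05, -1.83, -0.006, 0.0, 0.003] [-9.22, -2.05, -1.83, -0.529, 0.009, 0.039]
[-18.62, 0.11, 3.84, -0.006, 0.0, 0.003] [-18.62, 0.11, 3.84, -0.529, 0.009, 0.039]
```

{"method": "servo_tool", "body": {
  "moves": [
    [[-1,-0.1,-1.2,-2.3,-0.1,0,0],[-1,-4,-1.6,-2.3,-0.25,0,0.02],[-1,-9.2,-2,-1.8,-0.4,0,0.03],[-1,-14,-1.5,0,-0.529,0.009,0.039],[-1,-17.5,-0.5,2.5,-0.529,0.009,0.039],[-1,-18.6,0.1,3.8,-0.529,0.009,0.039],[-1,-18.6,0.1,3.8,-0.529,0.009,0.039],[-1,-18.6,0.1,3.8,-0.529,0.009,0.039],[-1,-18.6,0.1,3.8,-0.529,0.009,0.039],[-1,-18.6,0.1,3.8,-0.529,0.009,0.039]]
  ]
}}

```text
time: 17.65
tcp_pos: [518.6, 53.3, 81.4]
ee_rot: [-2.266, 2.173, -0.002]
force: [-0.2, 0.4, -0.5]
width: 0.207
```

Run:
```python
from h import *
s=st()
for n in("side","top"):
    p,d=read_camera(n);np.savez(n+"9.npz",p=p,d=d)
    b=p[180:255,190:290]
    cv2.imwrite(f"pics/{n}9.png",cv2.resize(b[:,:,::-1],None,fx=8,fy=8,interpolation=cv2.INTER_CUBIC))
    for l,X in(("PA",PA),("PB",PB),("low",s["tcp_pos"]-[0,0,28]),("tcp",s["tcp_pos"])):print(n,l,((np.array(proj(n,X))-[190,180]+.5)*8-.5).round())
for q in (PA+[0,0,50],PA+[0,0,32],PA+[0,0,28],PA+[0,0,10]): print(row(q,RD))
```

```text
t 17.65 tcp [518.6  53.3  81.4] x [ 0.042 -0.999 -0.   ] z [ 0.002  0.    -1.   ] F [-0.2  0.4 -0.5] w 0.207
side PA [329. 250.]
side PB [223. 313.]
side low [328. 211.]
side tcp [325. 163.]
top PA [479. 284.]
top PB [485. 411.]
top low [480. 279.]
top tcp [477. 273.]
[-0.09, 0.02, 0.11, -0.001, 0.0, -0.002]
[-0.09, 0.02, 1.91, -0.001, 0.0, -0.002]
[-0.09, 0.02, 2.31, -0.001, 0.0, -0.002]
[-0.09, 0.03, 4.11, -0.001, 0.0, -0.002]
```

View pics/side9.png

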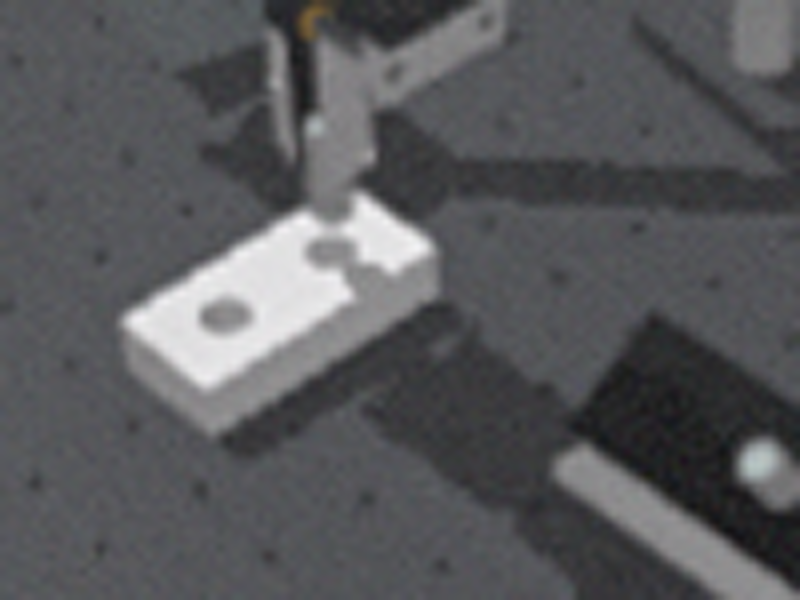

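View pics/top9.png

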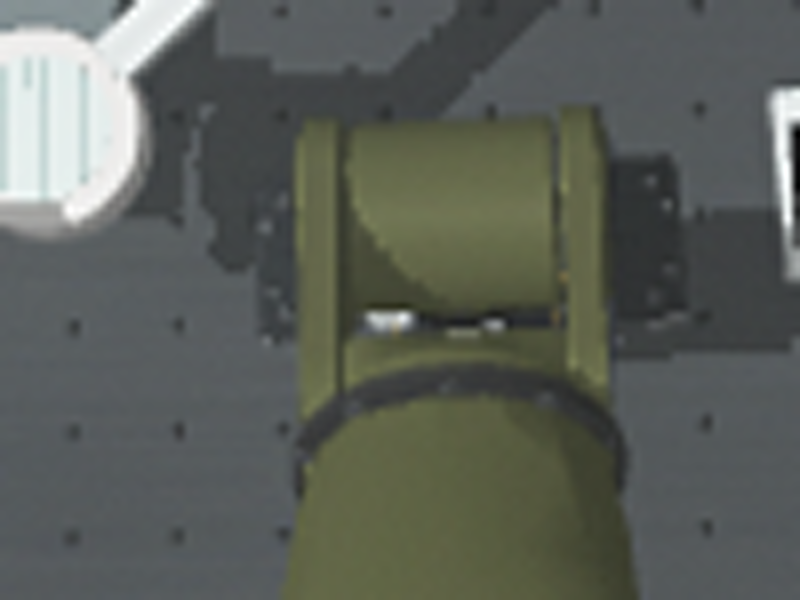

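Side crop: cell bottom at about (330,208) above the pocket at (331,250), consistent with the prediction. The arm hides the pocket in the top view. I'll lower carefully to feel the mouth.

{"method": "servo_tool", "body": {
  "moves": [
    [[-1,-0.1,0,0.2,0,0,0],[-1,-0.1,0,0.8,0,0,0],[-1,-0.1,0,1.4,0,0,0],[-1,-0.1,0,1.8,0,0,0],[-1,-0.1,0,2.1,0,0,0],[-1,-0.1,0,2.3,0,0,0],[-1,-0.1,0,2.5,0,0,0],[-1,-0.1,0,2.7,0,0,0],[-1,-0.1,0,2.7,0,0,0],[-1,-0.1,0,2.7,0,0,0]]
  ]
}}

```text
time: 18.75
tcp_pos: [518.5, 54.5, 54.2]
ee_rot: [-2.267, 2.173, -0.001]
force: [0.1, -0.2, -0.3]
width: 0.206
```

Run:
```python
from h import *
s=st();print(s["torque"])
for n in("side",):
    p,d=read_camera(n);np.savez(n+"10.npz",p=p,d=d)
    b=p[180:255,190:290]
    cv2.imwrite(f"pics/{n}10.png",cv2.resize(b[:,:,::-1],None,fx=8,fy=8,interpolation=cv2.INTER_CUBIC))
for q in (PA+[0,0,20],PA+[0,0,11]): print(row(q,RD))
```

```text
t 18.75 tcp [518.5  54.5  54.2] x [ 0.042 -0.999 -0.   ] z [ 0.002  0.    -1.   ] F [ 0.1 -0.2 -0.3] w 0.206
[-0.01512875  0.12450059  0.00503276]
[0.01, 0.03, 0.42, -0.002, 0.0, -0.002]
[0.01, 0.03, 1.32, -0.002, 0.0, -0.002]
```

View pics/side10.png

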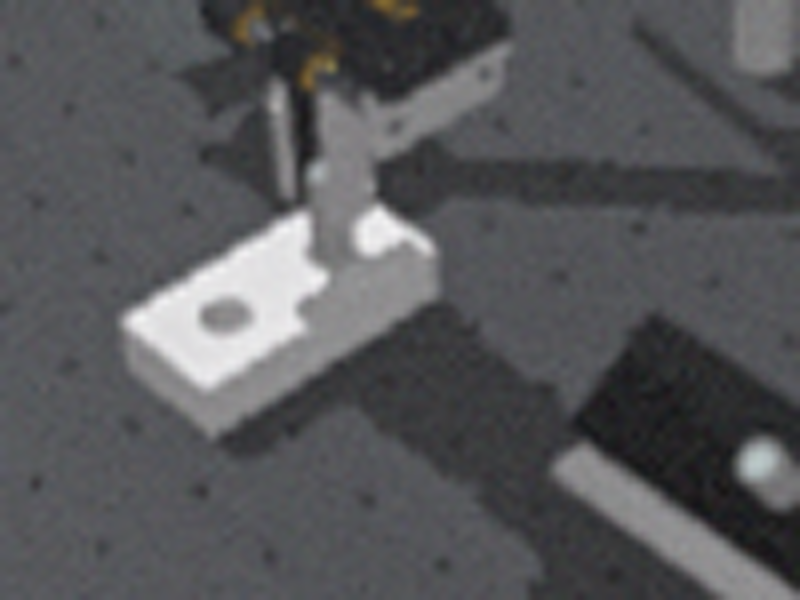

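The cell bottom at crop (333,262) is entering the pocket with no force. Going on to the floor.

{"method": "servo_tool", "body": {
  "moves": [
    [[-1,0,0,0.3,0,0,0],[-1,0,0,0.5,0,0,0],[-1,0,0,0.7,0,0,0],[-1,0,0,0.9,0,0,0],[-1,0,0,1.05,0,0,0],[-1,0,0,1.2,0,0,0],[-1,0,0,1.3,0,0,0],[-1,0,0,1.4,0,0,0],[-1,0,0,1.45,0,0,0],[-1,0,0,1.45,0,0,0]]
  ]
}}

```text
time: 19.8
tcp_pos: [518.5, 54.5, 39.7]
ee_rot: [-2.267, 2.173, -0.001]
force: [-0.3, 0.5, -0.6]
width: 0.204
```

Run:
```python
from h import *
s=st();print(s["torque"])
p,d=read_camera("side")
cv2.imwrite(f"pics/side11.png",cv2.resize(p[180:255,190:290,::-1],None,fx=8,fy=8,interpolation=cv2.INTER_CUBIC))
```

```text
t 19.8 tcp [518.5  54.5  39.7] x [ 0.042 -0.999 -0.   ] z [ 0.002  0.    -1.   ] F [-0.3  0.5 -0.6] w 0.204
[-0.02588508  0.19744926  0.05189305]
```

View pics/side11.png

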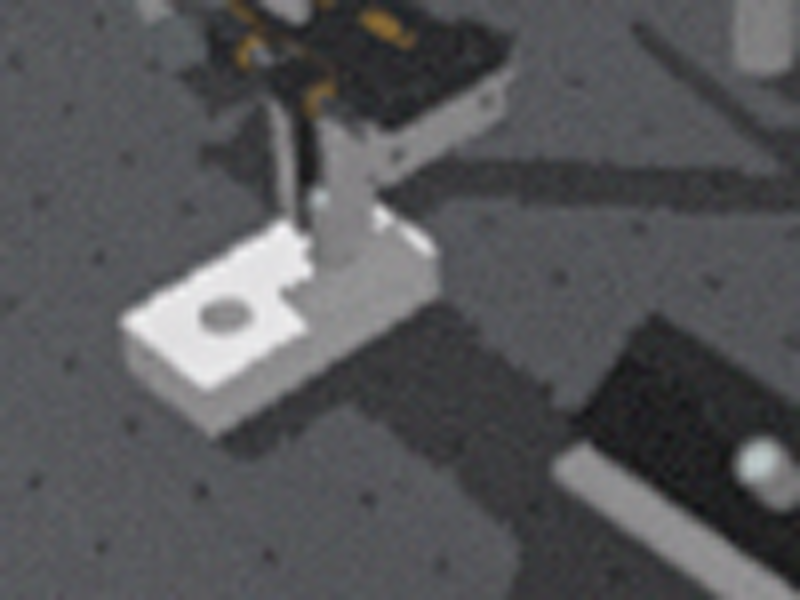

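It's well in and still free. Lower on to feel the floor.

{"method": "servo_tool", "body": {
  "moves": [
    [[-1,0,0,0.05,0,0,0],[-1,0,0,0.1,0,0,0],[-1,0,0,0.15,0,0,0],[-1,0,0,0.2,0,0,0],[-1,0,0,0.23,0,0,0],[-1,0,0,0.26,0,0,0],[-1,0,0,0.29,0,0,0],[-1,0,0,0.32,0,0,0],[-1,0,0,0.32,0,0,0],[-1,0,0,0.32,0,0,0]]
  ]
}}

```text
time: 20.85
tcp_pos: [520.0, 54.9, 38.8]
ee_rot: [-2.264, 2.171, -0.005]
force: [-3.2, 2.1, 22.2]
width: 0.208
```

Run:
```python
from h import *
s=st()
```

```text
t 20.85 tcp [520.   54.9  38.8] x [ 0.042 -0.999 -0.001] z [ 0.006  0.001 -1.   ] F [-3.2  2.1 22.2] w 0.208
```

The floor is felt: 22 N at TCP z 38.8, which puts the cell end at about z 12, i.e. 18 mm deep. Releasing and rising.

{"method": "servo_tool", "body": {
  "moves": [
    [[-1,0,0.1,-0.05,0,0,0],[-1,0,0.1,-0.1,0,0,0],[-0.1,0,0.1,-0.1,0,0,0],[-0.1,0,0.1,-0.1,0,0,0],[-0.1,0,0.1,-0.1,0,0,0],[-0.1,0,0.1,-0.1,0,0,0],[-0.1,0,0.1,-0.1,0,0,0],[-0.1,0,0.1,-3.5,0,0,0],[-0.1,0,0.1,-8,0,0,0],[-0.1,2,0.1,-12,0,0,0]]
  ]
}}

```text
time: 21.85
tcp_pos: [518.9, 35.8, 160.5]
ee_rot: [-2.266, 2.169, -0.005]
force: [0.2, -0.3, -0.2]
width: 0.453
```

```bash
sed -i 's/TB=np.array.*/TB=np.array([544.,-190.4,70.7])/' h.py
python3 - <<'E'
from h import *
s=st()
p,d=read_camera("side")
cv2.imwrite(f"pics/side12.png",cv2.resize(p[180:255,190:290,::-1],None,fx=8,fy=8,interpolation=cv2.INTER_CUBIC))
for q in ([530,-60,150],TB+45*aR+[0,0,20],TB+25*aR,TB-10*aR,TB-24*aR): print(row(q,RR))
E
```

```text
t 21.85 tcp [518.9  35.8 160.5] x [ 0.044 -0.999 -0.001] z [ 0.006  0.001 -1.   ] F [ 0.2 -0.3 -0.2] w 0.453
[9.31, -0.43, 1.72, 0.509, -0.01, -0.036]
[22.48, 1.0, 3.73, 0.509, -0.01, -0.036]
[22.45, 0.06, 7.48, 0.509, -0.01, -0.036]
[22.38, -1.65, 10.53, 0.509, -0.01, -0.036]
[22.35, -2.33, 11.75, 0.509, -0.01, -0.036]
```

View pics/side12.png

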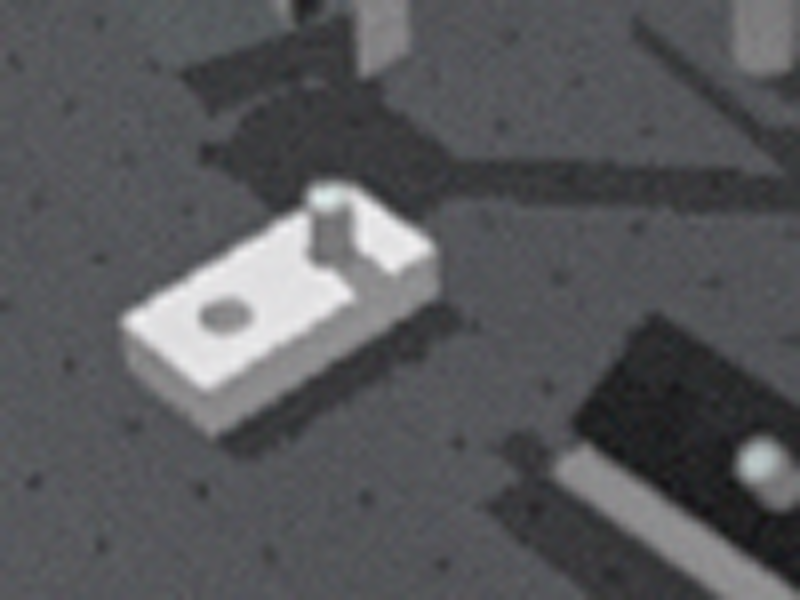

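Cell A stands upright in pocket A, with its top at crop (331,192) and its foot at (333,258). Now to cell B.

{"method": "servo_tool", "body": {
  "moves": [
    [[-0.1,4,-0.3,0.8,0.1,0,0],[-0.1,9,-0.4,1.7,0.25,0,-0.02],[-0.1,14,0.2,2.5,0.4,0,-0.03],[-0.1,18.5,0.6,3.2,0.509,-0.01,-0.036],[-0.1,22.5,1,3.7,0.509,-0.01,-0.036],[-0.1,22.5,1,3.7,0.509,-0.01,-0.036],[-0.1,22.5,1,3.7,0.509,-0.01,-0.036],[-0.1,22.5,0.5,5.5,0.509,-0.01,-0.036],[-0.1,22.5,0.1,7.5,0.509,-0.01,-0.036],[-0.1,22.5,0.1,7.5,0.509,-0.01,-0.036]]
  ]
}}

```text
time: 22.9
tcp_pos: [530.7, -190.3, 90.0]
ee_rot: [-1.996, 1.842, -0.488]
force: [-0.5, 0.1, -0.5]
width: 0.452
```

Run:
```python
from h import *
s=st()
for q in (TB+25*aR,TB-10*aR,TB-24*aR): print(row(q,RR))
```

```text
t 22.9 tcp [ 530.7 -190.3   90. ] x [ 0.081 -0.997 -0.002] z [ 0.496  0.042 -0.868] F [-0.5  0.1 -0.5] w 0.452
[0.12, -0.18, -0.16, 0.003, 0.002, -0.0]
[0.12, -0.19, 3.34, 0.003, 0.002, -0.0]
[0.13, -0.19, 4.74, 0.003, 0.002, -0.0]
```

{"method": "servo_tool", "body": {
  "moves": [
    [[-0.1,0.12,-0.19,0,0.003,0,0],[-0.1,0.12,-0.19,0.5,0.003,0,0],[-0.1,0.12,-0.19,2,0.003,0,0],[-0.1,0.12,-0.19,3.4,0.003,0,0],[-0.1,0.12,-0.19,4.3,0.003,0,0],[-0.1,0.12,-0.19,4.7,0.003,0,0],[-1,0.12,-0.19,4.7,0.003,0,0],[-1,0.12,-0.19,4.7,0.003,0,0],[-1,0.12,-0.19,4.7,0.003,0,0],[-1,0.12,-0.19,4.7,0.003,0,0]]
  ],
  "grip_force": 12
}}

```text
time: 23.9
tcp_pos: [555.8, -189.2, 50.8]
ee_rot: [-1.994, 1.84, -0.491]
force: [-0.6, 2.6, 2.7]
width: 0.206
```

Run:
```python
from h import *
s=st();R=Ro.from_rotvec(s["ee_rot"]).as_matrix();print("Ftool",(R.T@s["force"]).round(1),"h",aR@s["tcp_pos"]+231)
```

```text
t 23.9 tcp [ 555.8 -189.2   50.8] x [ 0.081 -0.997 -0.002] z [ 0.499  0.042 -0.866] F [-0.6  2.6  2.7] w 0.206
Ftool [-2.6 -1.  -2.6] h 5.449037292522235
```

{"method": "servo_tool", "body": {
  "moves": [
    [[-1,0,0,0,0,0,0],[-1,0,0,0,0,0,0],[-1,0,0,-0.3,0,0,0],[-1,0,0,-0.7,0,0,0],[-1,0,0,-1.5,0,0,0],[-1,0,0,-2.5,0,0,0],[-1,0,0,-4,0,0,0],[-1,0,0,-6.5,0,0,0],[-1,0,0,-9.5,0,0,0],[-1,0,-1,-12,0,0,0]]
  ],
  "grip_force": 25
}}

```text
time: 24.9
tcp_pos: [503.0, -193.8, 160.9]
ee_rot: [-1.994, 1.841, -0.491]
force: [0.7, 0.4, -0.2]
width: 0.208
```

Run:
```python
from h import *
s=st()
for q in ([490,-60,165],[460,20,150],PB+[0,0,50]): print(row(q,RD))
```

```text
t 24.9 tcp [ 503.  -193.8  160.9] x [ 0.08  -0.997 -0.002] z [ 0.498  0.042 -0.866] F [ 0.7  0.4 -0.2] w 0.208
[-13.44, 0.01, -0.44, -0.523, 0.011, 0.035]
[-21.65, 2.8, -0.31, -0.523, 0.011, 0.035]
[-24.86, 6.21, 5.82, -0.523, 0.011, 0.035]
```

{"method": "servo_tool", "body": {
  "moves": [
    [[-1,-4,0,-0.3,-0.1,0,0],[-1,-9,0,-0.4,-0.25,0,0.02],[-1,-13.4,0,-0.4,-0.4,0.01,0.03],[-1,-18,1.5,-0.4,-0.523,0.011,0.035],[-1,-21.7,2.8,-0.3,-0.523,0.011,0.035],[-1,-24.9,4.2,2,-0.523,0.011,0.035],[-1,-24.9,6.2,5.8,-0.523,0.011,0.035],[-1,-24.9,6.2,5.8,-0.523,0.011,0.035],[-1,-24.9,6.2,5.8,-0.523,0.011,0.035],[-1,-24.9,6.2,5.8,-0.523,0.011,0.035]]
  ]
}}

```text
time: 25.9
tcp_pos: [459.5, 51.9, 82.3]
ee_rot: [-2.267, 2.172, -0.003]
force: [0.6, -0.1, -0.8]
width: 0.204
```

Run:
```python
from h import *
s=st()
n="side"
p,d=read_camera(n)
cv2.imwrite(f"pics/side13.png",cv2.resize(p[180:255,190:290,::-1],None,fx=8,fy=8,interpolation=cv2.INTER_CUBIC))
for l,X in(("PA",PA),("PB",PB),("low",s["tcp_pos"]-[0,0,28])):print(n,l,((np.array(proj(n,X))-[190,180]+.5)*8-.5).round())
for q in (PB+[0,0,24],PB+[0,0,10]): print(row(q,RD))
```

```text
t 25.9 tcp [459.5  51.9  82.3] x [ 0.043 -0.999 -0.   ] z [ 0.003  0.    -1.   ] F [ 0.6 -0.1 -0.8] w 0.204
side PA [329. 250.]
side PB [223. 313.]
side low [221. 271.]
[-0.03, 0.11, 2.82, -0.003, 0.0, -0.001]
[-0.03, 0.11, 4.22, -0.003, 0.0, -0.001]
```

View pics/side13.png

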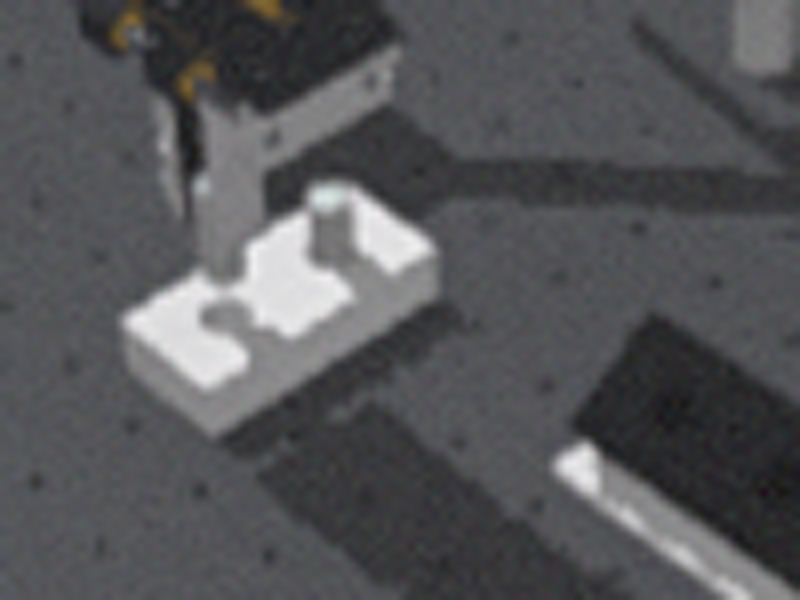

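The lower end at (223,271) is over the pocket at (225,315). Lowering.

{"method": "servo_tool", "body": {
  "moves": [
    [[-1,0,0.1,0.2,0,0,0],[-1,0,0.1,0.8,0,0,0],[-1,0,0.1,1.5,0,0,0],[-1,0,0.1,2,0,0,0],[-1,0,0.1,2.3,0,0,0],[-1,0,0.1,2.5,0,0,0],[-1,0,0.1,2.7,0,0,0],[-1,0,0.1,2.8,0,0,0],[-1,0,0.1,2.8,0,0,0],[-1,0,0.1,2.8,0,0,0]]
  ]
}}

```text
time: 26.95
tcp_pos: [458.6, 51.9, 54.3]
ee_rot: [-2.266, 2.172, -0.004]
force: [-0.2, 0.3, 0.1]
width: 0.208
```

Run:
```python
from h import *
s=st()
```

```text
t 26.95 tcp [458.6  51.9  54.3] x [ 0.043 -0.999 -0.   ] z [ 0.004  0.    -1.   ] F [-0.2  0.3  0.1] w 0.208
```

{"method": "servo_tool", "body": {
  "moves": [
    [[-1,0,0,0.3,0,0,0],[-1,0,0,0.6,0,0,0],[-1,0,0,0.9,0,0,0],[-1,0,0,1.2,0,0,0],[-1,0,0,1.4,0,0,0],[-1,0,0,1.5,0,0,0],[-1,0,0,1.55,0,0,0],[-1,0,0,1.6,0,0,0],[-1,0,0,1.65,0,0,0],[-1,0,0,1.65,0,0,0]]
  ]
}}

```text
time: 27.95
tcp_pos: [459.2, 52.0, 38.8]
ee_rot: [-2.266, 2.171, -0.005]
force: [-3.2, 0.0, 12.4]
width: 0.206
```

Run:
```python
from h import *
s=st()
```

```text
t 27.95 tcp [459.2  52.   38.8] x [ 0.043 -0.999 -0.   ] z [ 0.005  0.001 -1.   ] F [-3.2  0.  12.4] w 0.206
```

The floor is felt at TCP z 38.8, the same height as A. Release and rise.

{"method": "servo_tool", "body": {
  "moves": [
    [[-1,0,0,-0.05,0,0,0],[-1,0,0.05,-0.08,0,0,0],[-0.1,0,0.05,-0.08,0,0,0],[-0.1,0,0.05,-0.08,0,0,0],[-0.1,0,0.05,-0.08,0,0,0],[-0.1,0,0.05,-0.08,0,0,0],[-0.1,0,0.05,-0.08,0,0,0],[-0.1,0,0.05,-3.5,0,0,0],[-0.1,0,0.05,-8,0,0,0],[-0.1,0,0.05,-13,0,0,0]]
  ]
}}

```text
time: 28.95
tcp_pos: [457.4, 51.9, 169.8]
ee_rot: [-2.267, 2.172, -0.003]
force: [0.2, -0.5, 0.3]
width: 0.449
```

Run:
```python
from h import *
s=st()
p,d=read_camera("side");np.savez("side14.npz",p=p,d=d)
cv2.imwrite(f"pics/side14.png",cv2.resize(p[130:255,160:310,::-1],None,fx=5,fy=5,interpolation=cv2.INTER_CUBIC)[:600])
H=[540.2,282.9]
Rt=Rdown(90-np.degrees(.826)) ; Rt2=Rdown(90-np.degrees(.826)-180)
for R in(Rt,Rt2):
  for q in ([470,120,285],[*H,285],[*H,190]): print(row(q,R))
print(s["qpos"].round(2))
```

```text
t 28.95 tcp [457.4  51.9 169.8] x [ 0.043 -0.999 -0.   ] z [ 0.003  0.001 -1.   ] F [ 0.2 -0.5  0.3] w 0.449
[-6.75, -1.39, -10.67, -0.008, -0.016, -2.273]
[-22.72, -9.1, -10.55, -0.008, -0.016, -2.273]
[-22.72, -8.96, -1.05, -0.008, -0.016, -2.273]
[-6.75, -1.39, -10.67, -0.014, 0.007, 0.869]
[-22.72, -9.1, -10.55, -0.014, 0.007, 0.869]
[-22.72, -8.96, -1.05, -0.014, 0.007, 0.869]
[0.03 0.13 1.81 0.   1.19 1.56]
```

View pics/side14.png

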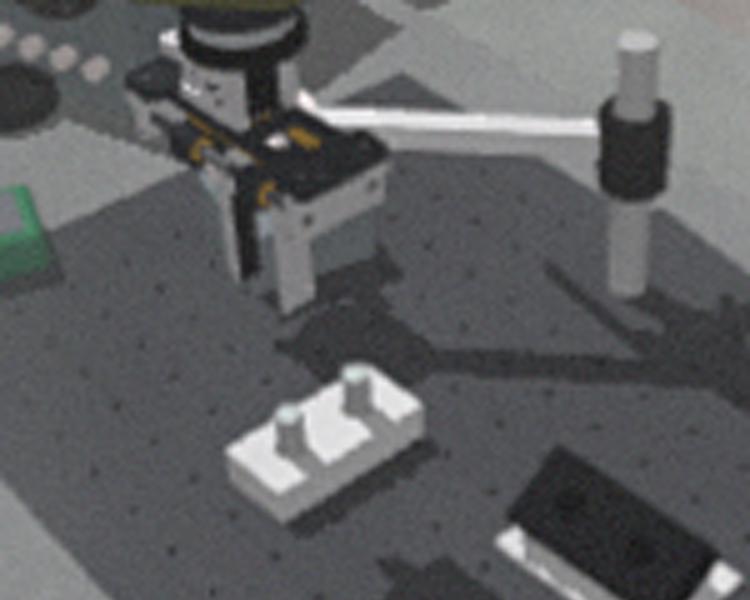

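Both cells stand upright in their pockets, tops at crop (290,412) and (357,373), and the rack is empty. Now I go back to the handle, which the TCP released at (540.2,282.9).

{"method": "servo_tool", "body": {
  "moves": [
    [[0,0,0,-4,0,0,0],[0,-1,-0.2,-8.5,0,0,-0.14],[0,-4,-1,-11,0,0,-0.28],[0,-8,-3,-11,0,0,-0.42],[0,-12.5,-5,-11,0,0,-0.56],[0,-17,-7,-11,0,0,-0.7],[0,-21,-8.5,-11,0,0,-0.7],[0,-22.7,-9.1,-10.5,0,0,-0.7],[0,-22.7,-9.1,-10.5,0,0,-0.7],[0,-22.7,-9.1,-10.5,0,0,-0.7]]
  ]
}}

```text
time: 30.0
tcp_pos: [540.0, 282.4, 284.0]
ee_rot: [-2.871, 1.261, -0.02]
force: [0.3, -0.7, 0.6]
width: 0.5
```

Run:
```python
from h import *
s=st()
p,d=read_camera("side");np.savez("side15.npz",p=p,d=d)
cv2.imwrite(f"pics/side15.png",cv2.resize(p[115:190,150:250,::-1],None,fx=8,fy=8,interpolation=cv2.INTER_CUBIC))
print(row([540.2,282.9,190],Rdown(-47.3)))
```

```text
t 30.0 tcp [540.  282.4 284. ] x [ 0.676 -0.736  0.009] z [ 0.014  0.    -1.   ] F [ 0.3 -0.7  0.6] w 0.5
[-0.16, 0.03, 9.46, -0.011, -0.009, -0.003]
```

View pics/side15.png

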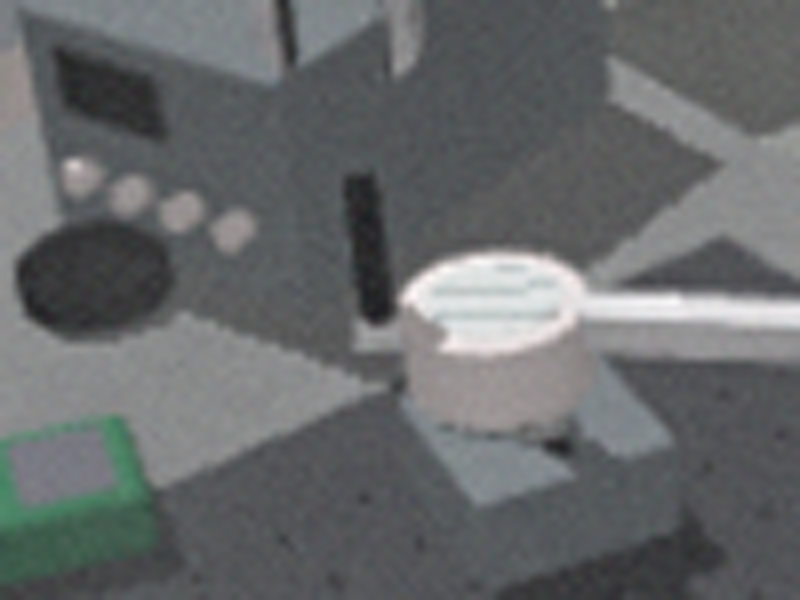

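The boom is still aside with the handle top at crop (360,178) and the fingers above straddling it. Descend and grip.

{"method": "servo_tool", "body": {
  "moves": [
    [[0,-0.15,0,0.5,-0.011,-0.009,0],[0,-0.15,0,3,-0.011,-0.009,0],[0,-0.15,0,6.5,-0.011,-0.009,0],[0,-0.15,0,9.4,-0.011,-0.009,0],[0,-0.15,0,9.4,-0.011,-0.009,0],[-1,-0.15,0,9.4,-0.011,-0.009,0],[-1,-0.15,0,9.4,-0.011,-0.009,0],[-1,-0.15,0,9.4,-0.011,-0.009,0],[-1,-0.15,0,9.4,-0.011,-0.009,0],[-1,-0.15,0,9.4,-0.011,-0.009,0]]
  ],
  "grip_force": 12
}}

```text
time: 31.05
tcp_pos: [540.6, 283.3, 191.4]
ee_rot: [-2.875, 1.264, -0.002]
force: [-1.2, -0.5, 5.0]
width: 0.167
```

```bash
sed -i 's/^AX=.*/AX=np.array([771.,34.])/' h.py
python3 - <<'E'
from h import *
s,ph=fb()
# fit axis: boom circle from tcp samples
q=np.array([[435.2,70],[501.9,240.5],[518.6,260.8],[528.1,271.2],[531.9,274.8],[534.8,277.7],[537.6,280.5],[540.3,283.1]])
from scipy.optimize import least_squares
r=least_squares(lambda a:np.r_[np.hypot(q[:,0]-a[0],q[:,1]-a[1])-337,(a[0]-770)/2,(a[1]-34.5)/2],[770,34]);print(r.x,r.fun.round(2))
A=r.x
for f in(.82,.7,.6,.5,.4,.3,.2,.1,.07):
    P=[A[0]-337*np.cos(f),A[1]+337*np.sin(f),190];print(f,row(P,Rdown(-np.degrees(f))))
E
```

```text
t 31.05 tcp [540.6 283.3 191.4] x [ 0.676 -0.737  0.001] z [ 0.001  0.001 -1.   ] F [-1.2 -0.5  5. ] w 0.167
phi,rad 0.8247 339.4 Ftool [-0.41  1.19 -5.01] torq [0.06 0.45 0.02] yawphi 2.399209118484421
[770.00681753  36.27615548] [-0.5   0.03  0.07  0.21  0.03  0.06  0.13  0.18  0.    0.89]
0.82 [0.01, 0.08, 0.14, -0.001, -0.001, -0.008]
0.7 [0.29, 4.11, 0.14, -0.001, -0.001, -0.128]
0.6 [0.88, 7.42, 0.13, -0.001, -0.001, -0.228]
0.5 [1.81, 10.66, 0.13, -0.001, -0.001, -0.328]
0.4 [3.05, 13.79, 0.12, -0.001, -0.001, -0.428]
0.3 [4.6, 16.78, 0.12, -0.001, -0.001, -0.528]
0.2 [6.45, 19.6, 0.12, -0.001, -0.001, -0.628]
0.1 [8.56, 22.23, 0.12, -0.001, -0.001, -0.728]
0.07 [9.24, 22.97, 0.11, -0.001, -0.001, -0.758]
```

{"method": "servo_tool", "body": {
  "moves": [
    [[-1,0,1,0,0,0,-0.03],[-1,0.1,2.5,0,0,0,-0.08],[-1,0.29,4.1,0,0,0,-0.128],[-1,0.88,7.4,0,0,0,-0.228],[-1,1.8,10.7,0,0,0,-0.328],[-1,3.05,13.8,0,0,0,-0.428],[-1,4.6,16.8,0,0,0,-0.528],[-1,6.45,19.6,0,0,0,-0.628],[-1,7.5,21,0,0,0,-0.678],[-1,8.1,21.7,0,0,0,-0.708]]
  ],
  "grip_force": 20
}}

```text
time: 32.05
tcp_pos: [435.8, 75.5, 191.5]
ee_rot: [-3.135, 0.188, -0.005]
force: [7.3, 0.3, -4.6]
width: 0.165
```

Run:
```python
from h import *
s,ph=fb();A=np.array([770,35.6])
print("rad",np.hypot(*(s["tcp_pos"][:2]-A)))
for yh in(53,):
    f=np.arcsin((yh-A[1])/280);rr=np.hypot(*(s["tcp_pos"][:2]-A));print(f,row([A[0]-rr*np.cos(f),A[1]+rr*np.sin(f),s["tcp_pos"][2]],Rdown(-np.degrees(f))))
p,d=read_camera("top");np.savez("top16.npz",p=p,d=d)
cv2.imwrite("pics/t16.png",cv2.resize(p[120:270,190:290,::-1],None,fx=4,fy=4,interpolation=cv2.INTER_CUBIC))
```

```text
t 32.05 tcp [435.8  75.5 191.5] x [ 0.993 -0.119  0.003] z [ 0.004  0.    -1.   ] F [ 7.3  0.3 -4.6] w 0.165
phi,rad 0.1231 337.7 Ftool [ 7.18 -1.14  4.67] torq [ 0.06 -0.85 -0.03] yawphi 1.6905691779496905
rad 336.55982121784575
0.06218292334615548 [0.06, 1.9, -0.0, -0.001, -0.003, -0.058]
```

View pics/t16.png

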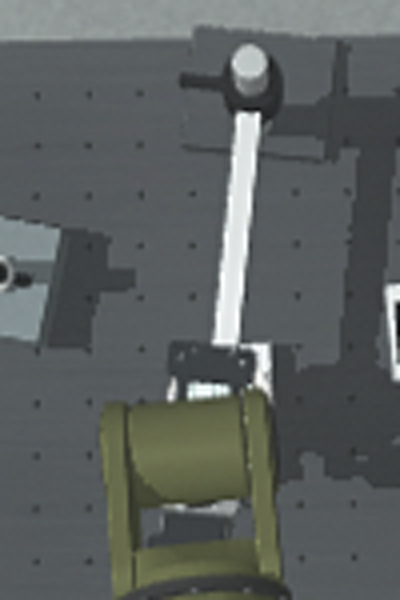

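The boom is nearly back and the arm hides the head. I'll finish the swing, release, then check.

{"method": "servo_tool", "body": {
  "moves": [
    [[-1,0.05,0.4,0,0,0,-0.01],[-1,0.05,0.8,0,0,0,-0.025],[-1,0.05,1.2,0,0,0,-0.04],[-1,0.05,1.5,0,0,0,-0.05],[-1,0.05,1.7,0,0,0,-0.058],[-1,0.05,1.85,0,0,0,-0.058],[-1,0.05,1.9,0,0,0,-0.058],[-1,0.05,1.9,0,0,0,-0.058],[-1,0.05,1.9,0,0,0,-0.058],[-1,0.05,1.9,0,0,0,-0.058]]
  ]
}}

```text
time: 33.1
tcp_pos: [434.1, 56.0, 191.4]
ee_rot: [-3.14, 0.095, -0.005]
force: [2.3, -0.7, -3.2]
width: 0.168
```

{"method": "servo_tool", "body": {
  "moves": [
    [[0,0,0,0,0,0,0],[0,0,0,0,0,0,0],[0,0,0,0,0,0,0],[0,0,0,0,0,0,0],[0,0,0,0,0,0,0],[0,0,0,0,0,0,0],[0,0,0,-4,0,0,0],[0,0,0,-8.5,0,0,0],[0,0,0,-10,0,0,0],[0,0,0,-10,0,0,0]]
  ]
}}

```text
time: 34.1
tcp_pos: [434.4, 56.1, 293.4]
ee_rot: [-3.14, 0.095, -0.012]
force: [0.9, -0.3, -0.8]
width: 0.504
```

Run:
```python
from h import *
s,ph=fb()
p,d=read_camera("side");np.savez("side17.npz",p=p,d=d)
cv2.imwrite(f"pics/side17.png",cv2.resize(p[125:255,170:310,::-1],None,fx=4.6,fy=4.6,interpolation=cv2.INTER_CUBIC)[:600])
```

```text
t 34.1 tcp [434.4  56.1 293.4] x [ 0.998 -0.06   0.007] z [ 0.007  0.    -1.   ] F [ 0.9 -0.3 -0.8] w 0.504
phi,rad 0.0655 337.3 Ftool [0.95 0.23 0.85] torq [-0.06  0.12  0.01] yawphi 1.6311757665704778
```

View pics/side17.png

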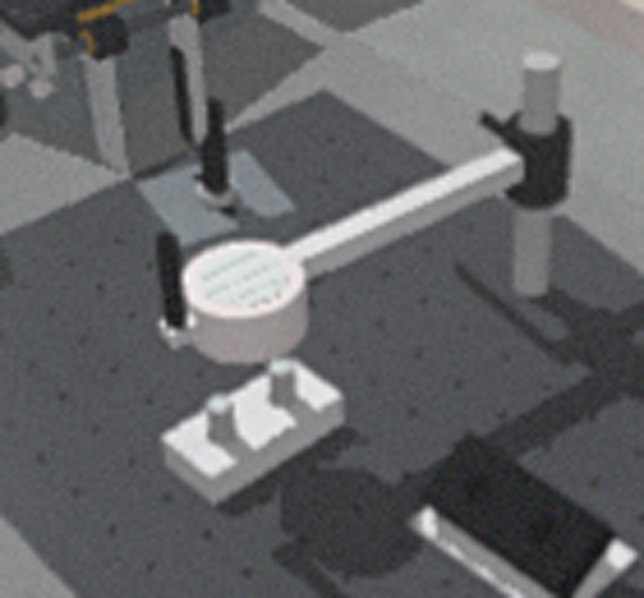

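Released; the cells stand and the head is over the block. I'll move the arm clear and check the centring from above.

{"method": "servo_tool", "body": {
  "moves": [
    [[0,-2,-4,-1,0,0,0],[0,-4,-9,-1,0,0,0],[0,-7,-13.5,-1,0,0,0],[0,-9,-18,-1,0,0,0],[0,-11,-22,-1,0,0,0],[0,-12,-25,-1,0,0,0],[0,-12,-28,-1,0,0,0],[0,-12,-28,-1,0,0,0],[0,-12,-28,-1,0,0,0],[0,-12,-28,-1,0,0,0]]
  ]
}}

```text
time: 35.15
tcp_pos: [331.0, 342.0, 300.2]
ee_rot: [3.139, -0.096, 0.006]
force: [0.0, 0.2, -0.3]
width: 0.499
```

Run:
```python
from h import *
s=st()
for n in("top","side"):
    p,d=read_camera(n);np.savez(n+"18.npz",p=p,d=d);W=cloud(n,d);X,Y,Z=[W[...,i] for i in range(3)]
    z0=np.load(n+"0.npz");D=cv2.absdiff(p,z0["p"]).max(-1);
    def head(W):
        X,Y,Z=[W[...,i] for i in range(3)]
        m=(abs(X-490)<52)&(abs(Y-58)<60)&(Z>158)&(Z<175);q=W[m][:,:2]
        mm=q[q[:,0]<525];return mm.mean(0).round(1), [q[:,1].min(),q[:,1].max(),q[:,0].min()]
    print(n,"head now",head(W),"start",head(cloud(n,z0["d"])))
    m=(X>560)&(X<730)&(abs(Y-40)<30)&(Z>140)&(Z<180);q=W[m][:,:2];print("bar",cv2.fitLine(q.astype(np.float32),cv2.DIST_HUBER,0,.01,.01).ravel())
    m=(abs(X-620)<75)&(abs(Y-280)<75)&(Z>45)&(Z<62)
    W0=cloud(n,z0["d"]);m0=(abs(W0[...,0]-620)<75)&(abs(W0[...,1]-280)<75)&(W0[...,2]>45)&(W0[...,2]<62)
    print("rest",cv2.minAreaRect(W[m][:,:2].astype(np.float32)),cv2.minAreaRect(W0[m0][:,:2].astype(np.float32)),W[m].mean(0),W0[m0].mean(0))
    cv2.imwrite(f"pics/{n}18.png",p[:,:,::-1])
    b=p[195:255,215:295] if n=="top" else p[125:275,180:330]
    k=8 if n=="top" else 4
    cv2.imwrite(f"pics/{n}18z.png",cv2.resize(b[:,:,::-1],None,fx=k,fy=k,interpolation=cv2.INTER_CUBIC))
    for l,XX in(("blk@166",[488.4,52.8,166]),("blk@30",[488.4,52.8,30])):print(l,((np.array(proj(n,XX))-([215,195] if n=="top" else [180,125])+.5)*k-.5).round(1))
```

```text
t 35.15 tcp [331.  342.  300.2] x [ 0.998 -0.061  0.004] z [ 0.004 -0.001 -1.   ] F [ 0.   0.2 -0.3] w 0.499
top head now (array([487.1,  50.4]), [np.float64(6.680065219310306), np.float64(93.03730101990082), np.float64(445.07386578252687)]) start (array([488.4,  66.2]), [np.float64(23.77065098515718), np.float64(110.26374567671701), np.float64(448.3724737926289)])
bar [ 9.9841154e-01 -5.6341350e-02  6.4428534e+02  4.2128345e+01]
rest ((620.3811645507812, 282.0204772949219), (111.61348724365234, 110.16806030273438), 78.01907348632812) ((620.2406616210938, 281.1423645019531), (110.84143829345703, 109.82260131835938), 77.7256088256836) [619.3150249  280.51155263  55.01018222] [618.65306186 280.31581496  54.89507636]
blk@166 [272.4 206. ]
blk@30 [283.1 227.3]
side head now (array([484.9,  44.3]), [np.float64(3.6996447448268244), np.float64(92.6847787125632), np.float64(438.4543645632207)]) start (array([485.3,  60.6]), [np.float64(19.395968515020815), np.float64(110.3151783255479), np.float64(438.49462394346654)])
bar [ 9.9869448e-01 -5.1082227e-02  6.4131586e+02  3.2603016e+01]
rest ((620.232666015625, 279.3623962402344), (115.2440185546875, 109.33819580078125), 77.97952270507812) ((620.3153686523438, 279.7445068359375), (115.4429931640625, 110.57324981689453), 76.8305435180664) [614.91218054 270.51063754  52.38172223] [616.34794202 272.80026194  52.61144792]
blk@166 [167.3 238.5]
blk@30 [178.6 360.6]
```

View pics/top18.png

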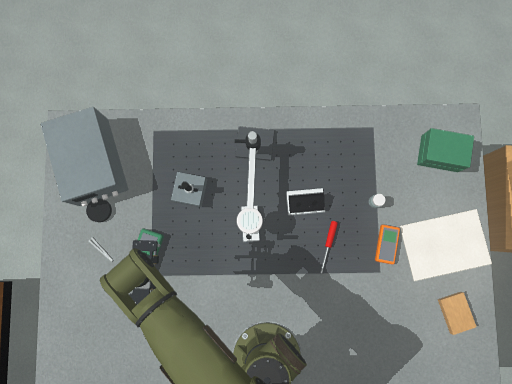

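View pics/top18z.png

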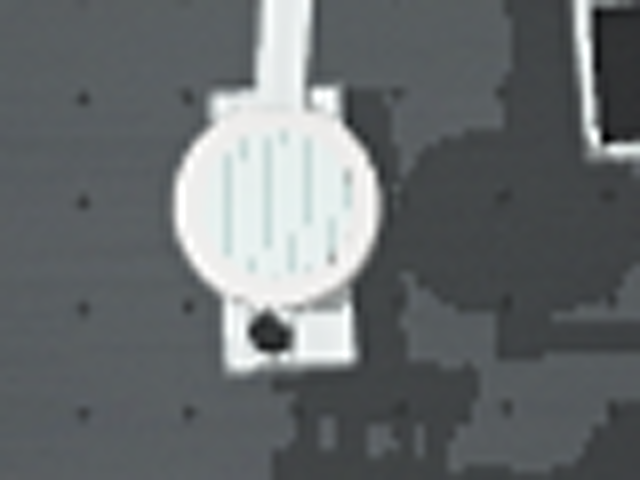

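View pics/side18z.png

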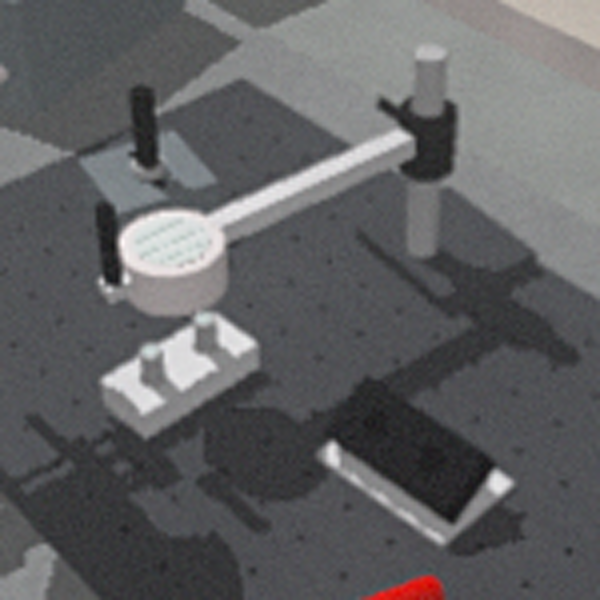

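Run:
```python
from h import *
z=np.load("side18.npz");z0=np.load("side0.npz");W=cloud("side",z["d"])
for c in(PA,PB):
    m=(np.hypot(W[...,0]-c[0],W[...,1]-c[1])<11)&(W[...,2]>50)&(W[...,2]<80);print("cell top",m.sum(),np.percentile(W[m][:,2],90).round(1))
m=(np.abs(W[...,0]-488)<60)&(abs(W[...,1]-52)<28)&(W[...,2]>20)&(W[...,2]<36);print("block z",np.median(W[m][:,2]))
D=cv2.absdiff(z["p"],z0["p"]).max(-1)
for n,(x,y,zz) in dict(multi=(386,441,38),power=(402,-460,30),screw=(420,-245,20),jar=(560,-420,35)).items():
    u,v=map(int,proj("side",(x,y,zz)));b=D[v-18:v+18,u-25:u+25];print(n,u,v,"changed px",(b>40).sum())
zt=np.load("top18.npz");zt0=np.load("top0.npz");D=cv2.absdiff(zt["p"],zt0["p"]).max(-1)
for n,(u,v) in dict(power=(388,244),screw=(330,245),jar=(378,201),rest=(190,188)).items():print("top",n,(D[v-20:v+20,u-15:u+15]>40).sum())
print(job_done())
```

```text
cell top 21 61.4
cell top 23 60.8
block z 27.932141796264073
multi 146 175 changed px 0
power 317 331 changed px 0
screw 266 279 changed px 0
jar 344 286 changed px 0
top power 0
top screw 0
top jar 0
top rest 0
the job is handed in; nothing more can be done
None
```

I did the job in the order asked and handed it in at about 35 s; no verdict was reported.

- **Boom aside:** I swung it to the rest until the post was felt, pressed at about 5 N for about a second, then let go with the boom still aside. The rest did not move in the pictures: the base's fitted position agreed within 1 mm and no pixels changed in the top view.
- **Cells:** I moved cell A to pocket A and cell B to pocket B. I felt the pocket floor at the same tool height both times, with 22 N on A and 12 N on B. The camera put the cell tops at about 61 mm, against 62 mm nominal for fully home, and the block's top face read about 2 mm low in the same picture.
- **Boom back:** The head is over the block and the handle is released, with the robot clear of everything.
- **Head centring:** The two cameras disagreed by about 2 mm on absolute y. Relative to the block, both put the head about 2 mm to the right of centre. I left it, as that is within the camera calibration error.
- **Bystanders:** The powermeter, screwdriver and jar showed no change in either camera view. The multimeter showed none in the side view; the arm hid part of it in the last top view.

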